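# Seat the scale bar on the check board

### The job

On the survey tent's check board, push the yellow scale bar away from you, at one end and then the other, until both of its steel feet sit flush against the aluminium rail; only then slide it along the rail until its end butts against the red zero block, and leave it flush against both. Push gently by feel, never hard, touch only the metal and not the glass, keep the bar flat on the board, and do not disturb the roll of tape, the mouse or the radio.

Things in the scene. Friction and masses are not known exactly. Their poses are not given: they have to be found in the camera images.
- board: Fixed dark steel plate lying on the table, 320 (its x) by 560 (its y) mm, 12 mm thick. Origin: centre of its underside, on the table. Its x axis points away from the robot, square to the rail; y runs along the rail to the left; z up. Turned up to 0.2 rad.
- rail: Fixed aluminium straight rail on the board, 500 mm long (its y), 25 mm wide, 20 mm high above the board. Origin: in the middle of its length, on its face towards the robot (the face to seat against), at the board's top surface. x points away from the robot, square to that face. It is rigid.
- zero_block: Fixed red block on the board in front of the rail, 48 (x) by 30 (y) by 26 (z) mm, origin at the centre of its underside, axes as the rail's. It stands at the left or the right end of the rail (235 mm from the rail's middle); its face towards the middle is the end stop. It is rigid.
- far_block: Fixed blue block of the same size at the other end of the rail; not used. Between the two blocks there is 440 mm.
- bar: Scale bar: loose yellow metal bar, 40 (x) by 240 (y) by 30 (z) mm, 0.4 to 0.6 kg, flat on the board, 10 to 90 mm short of the rail, askew up to 0.22 rad; sliding it takes 2 to 8 N. Origin: centre of underside; x away from the robot, y left along it. Rail side (+x): two feet 3 mm proud, 16 mm wide, 104 mm either side of the middle. Near side: glass on the middle 130 mm, bare metal on the last 55 mm each end.
- foot_left (a point): Centre of the contact face of the bar's left steel foot (23 mm ahead of and 104 mm left of the bar's origin, 11 mm above its underside). Pushing one end in moves the other end back by about a quarter of the stroke.
- foot_right (a point): The same for the bar's right steel foot (104 mm to the right).
- glass: The green glass strip on the bar's near side: 130 (y) by 18 (z) mm, 6 mm thick, fixed to the bar and standing 6 mm proud of the near side, from 7 to 25 mm above the bar's underside. Fragile: not to be touched. Origin: centre of its underside.
- tape: Loose roll of brown tape lying flat on a front corner of the board, 84 mm across, 45 mm high. Origin: centre of its underside. Leave it alone.
- mouse: Loose white computer mouse on the other front corner of the board, 95 by 56 mm, 30 mm high. Origin: centre of its underside. Leave it alone.
- radio: Loose grey hand-held radio lying on the board behind the rail, 55 by 110 mm, 32 mm high, with a 70 mm stub aerial. Origin: centre of its underside. Leave it alone.
Mind the look-alikes: they are no part of the job. There is more than one size of the bar; the one meant has the size given above.

How it is judged:
On the way, in this order (a step that is already met when the one before it is completed fails the run):
1. both feet of the bar lie flush against the rail (each within 2 mm), the bar flat on the board (x of each of foot_left, foot_right in the frame of rail above -0.002 m and x of bar in the frame of rail below 0 m and y of bar in the frame of rail between -0.2 and 0.2 m and z of bar in the frame of board below 0.015 m), for 0.2 s.
2. the bar, still flush against the rail, has its end against the red zero block (within 2.5 mm) (all of step 1 and y of bar in the frame of zero_block between -0.1375 and 0.1375 m), for 0.2 s.
At the end, for the whole second after the job is handed in: Both steel feet within 2 mm of the rail's face, the bar's end within 2.5 mm of the red zero block, the bar flat on the board and at rest, nothing touched by the robot (all of step 2 and linear speed of bar below 0.01 m/s and angular speed of bar below 0.05 rad/s).
It fails at once if the bar is pushed against the rail or an end block with more than 20 N (contact force between bar and rail above 20 N or contact force between bar and zero_block above 20 N or contact force between bar and far_block above 20 N).
It fails at once if the robot's arm or fingers press on the bar with more than 25 N (contact force between any of the fingers, the arm and bar above 25 N).
It fails at once if the glass strip is touched with more than 1 N (contact force between anything else and glass above 1 N).
It fails at once if the bar is lifted more than 8 mm or tipped more than 0.15 rad (z of bar in the frame of board above 0.02 m or angle between bar's own z axis and vertical above 0.15 rad).
It fails at once if the tape, mouse or radio is moved more than 10 mm (distance of any of tape, mouse, radio from where it was at the start of the episode above 0.01 m).
It also fails if it takes over 72 s, if anything falls off the work surface, if the arm or the gripper's body presses on something with over 40 N, if the wrist force passes 120 N, or if a joint passes its speed limit or range.

### The arm

A 7-joint arm with a two-finger parallel gripper is mounted at the origin on the work surface. World frame = base frame: x ahead of the robot, y to its left, z up, the work surface at z = 0. Lengths are in m, angles in rad, forces in N, time in s.
With the tool pointing down it reaches from about 0.4 to 0.875 m from the base axis. Payload 19.3 kg.
Tool frame: the origin (TCP) lies on the centre line of the jaws, within the pads' length; the fingertips stand 14 mm ahead of it and the grasp point (between the pads) lies 5 mm behind it; y points along the fingers, x is the direction in which the jaws open and shut, and the axes are right-handed (so a half turn about y gives the same grasp; the last joint's range is limited). The gripper opens to 85 mm and grips with 20 to 120 N. Pads are 22 mm wide; open, the fingers measure 114 mm over their backs; the gripper's body (76 mm by 85 mm) begins 54 mm behind the grasp point. The pads swing forward as they close: fully open they stand 13 mm farther back than shut.
Start: joints at [1.057, 0.521, -0.036, 1.599, 0.021, 1.021, -0.113], TCP at [0.268, -0.564, 0.245] pointing down, gripper open.
Joint ranges: [-2.91, 2.91], [-0.3, 2.13], [-1.5, 1.42], [0.17, 2.43], [-1.26, 4.41], [0.16, 1.93], [-2.52, 2.52]. Speed limits (rad/s): [1.89, 1.89, 2.39, 2.39, 3.01, 3.01, 3.01].

### API

Orientations are given as a unit quaternion [w, x, y, z].
In Python, from workcell import get_obs, read_camera, close_job gives the robot as it stands. The module is installed in compiled form; this text tells all that it offers.
- The arm moves only by the tool carry_out, never from a script. Its arguments are lists of equal length, an entry for each row: "xyz": the shift along the tool's x, y, z in cm, a list of three; "roll": the turn about the tool's y in rad; "claw": the closure, from 0 (fully open) to 1 (shut). A call has exactly 8 rows; each row is the pose to reach, as a shift and turn from the pose commanded when the call began, along the tool's axes at that moment; what a row does not reach only later rows make up. A row lasts 1/12 s, in which the tool goes at most 41.7 mm and 7.16 degrees, less where a joint would pass 70% of its speed; a pose out of reach is approached as far as the arm can. A call with a gripper value outside its range is refused whole. The fingers move at their own pace and stop on an object; the grip force is fixed at half the most. Time passes only in rows, so rows that repeat a pose let the fingers close, or fill a call up. It gives the time, the measured TCP pose, the force and the opening at its end, in the units of the state.
- get_obs(): the state, without advancing time (a new reading comes with each control period).
- read_camera(name): name is "side" or "top" or "wrist"; returns a dict with "image" (420x560x3 uint8, red, green, blue), "depth" (420x560 float32, m along the optical axis (not along the pixel's ray), 0 where there is no reading), "camera_matrix" (3x3 intrinsics, pixels), "eye" and "attitude" of the camera in the world. Camera axes: x right, y down, z forward; pixel columns grow to the right and rows downward; lengths in m; the calibration is good to about 2 mm. The wrist camera is an equidistant fisheye: a pixel r from the principal point sees the ray r / f radians off the axis. A picture is of the moment at which its call begins.
- close_job(): hands the job in, once; it reports no verdict.
The state is a dict: "t": time; "joints": joint angles; "dq": joint speeds; "effort": joint torques, N m; "tcp_pos": TCP position; "tcp_rot": TCP orientation; "contact_force": force on the tool from outside, world axes, zero at the start; "wrist_torque": the same for the moment, N m; "opening": finger opening in m.
Only numpy, scipy, OpenCV 4.12 (cv2) and the standard library are available. Lean on these libraries where they do the work, as an engineer would, in place of code of your own. Each camera call takes 0.05 s, during which the arm holds its last target.

## Working session

There is one attempt and no reset: what is moved stays moved. The work goes in short steps, Python scripts to look and compute and a tool call to move; the robot and the scene stay as the last step left them, time stands still between calls to the robot, and variables do not carry over. Pictures are saved under pics/ and viewed, and the job is handed in when it is done.

Besides the shell and the picture viewer there is one more tool, called after "Request:" as name(argument=value, ...), one argument or row to a line, values as JSON. carry_out: Moves the arm, as the interface text tells. Its arguments: {"type":"object","properties":{"xyz":{"type":"array","items":{"type":"array","items":{"type":"number"}}},"roll":{"type":"array","items":{"type":"number"}},"claw":{"type":"array","items":{"type":"number"}}},"required":["xyz","roll","claw"]}

```bash
ls; mkdir -p pics; python3 - <<'E'
from workcell import *
import cv2,numpy as np
o=get_obs()
for k,v in o.items(): print(k,np.round(v,4))
for n in("top","side","wrist"):
    c=read_camera(n); cv2.imwrite(f"pics/{n}0.png",c["image"][:,:,::-1]); print(n,c["camera_matrix"].tolist(),c["eye"],c["attitude"])
    np.savez(f"{n}0.npz",**c)
E
```

```text
pics
t 0.0
joints [ 1.0568  0.522  -0.0363  1.6     0.0212  1.0211 -0.1128]
dq [ 0.0012 -0.0017 -0.0001 -0.002  -0.     -0.0002 -0.0004]
effort [-1.60000e-03 -9.27086e+01  1.97940e+00 -3.69926e+01  1.79000e-02
  8.30000e-03  0.00000e+00]
tcp_pos [ 0.2682 -0.5642  0.2447]
tcp_rot [ 0.598  -0.5976  0.3781 -0.3774]
contact_force [-0.3835 -0.8532  0.3107]
wrist_torque [-0.015  -0.0532 -0.0098]
opening 0.0854
top [[429.5539077895462, 0.0, 275.4967242194639], [0.0, 429.5539077895462, 211.42761070780577], [0.0, 0.0, 1.0]] [0.50466244 0.01092097 0.88194345] [-0.01100829  0.708819   -0.70520754  0.01169477]
side [[530.4852090950073, 0.0, 277.9422634531419], [0.0, 530.4852090950073, 204.76165929338225], [0.0, 0.0, 1.0]] [0.2255839  0.88031635 0.87350628] [ 0.06850017 -0.17687591  0.89845037 -0.39599189]
wrist [[325.19226210127806, 0.0, 279.30227480095283], [0.0, 325.19226210127806, 205.95427716266184], [0.0, 0.0, 1.0]] [ 0.32946801 -0.53461164  0.3737689 ] [ 0.11534182  0.83716978 -0.52950003 -0.07397793]
```

View pics/top0.png

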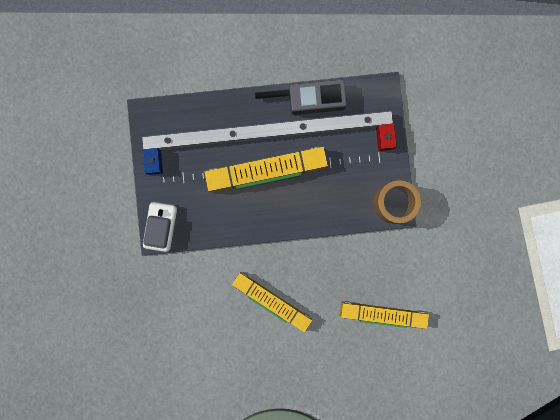

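View pics/side0.png

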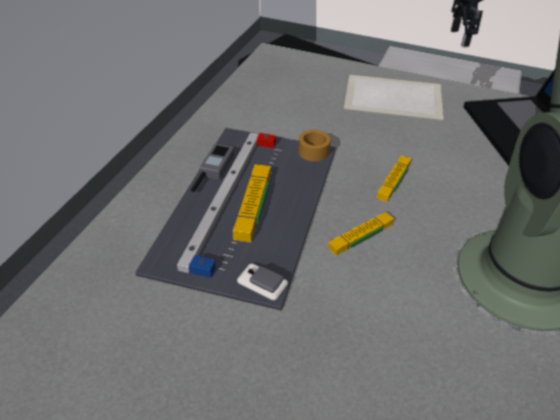

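The top view shows three yellow bars: one on the board at about (266,170), and two smaller ones on the table at (272,302) and (385,315). Only the one on the board looks like 240 mm. The red block is at (387,137), on the right. Next I'll measure these and take an enlarged crop.

```bash
cat > h.py <<'E'
import numpy as np,cv2
from scipy.spatial.transform import Rotation as R
def rot(q): return R.from_quat([q[1],q[2],q[3],q[0]])
def cast(c,px,z):
    px=np.atleast_2d(px).astype(float);K=c["camera_matrix"]
    d=np.c_[(px[:,0]-K[0,2])/K[0,0],(px[:,1]-K[1,2])/K[1,1],np.ones(len(px))]
    d=rot(c["attitude"]).apply(d);e=np.asarray(c["eye"])
    return e+d*((z-e[2])/d[:,2])[:,None]
def proj(c,P):
    p=rot(c["attitude"]).inv().apply(np.atleast_2d(P)-c["eye"]);K=c["camera_matrix"]
    return np.c_[p[:,0]/p[:,2]*K[0,0]+K[0,2],p[:,1]/p[:,2]*K[1,1]+K[1,2]]
def blobs(m,amin=60):
    cs,_=cv2.findContours(m.astype(np.uint8),cv2.RETR_EXTERNAL,cv2.CHAIN_APPROX_NONE)
    return sorted([k for k in cs if cv2.contourArea(k)>amin],key=cv2.contourArea,reverse=True)
def rect(c,cnt,z):
    P=cast(c,cnt[:,0,:],z)[:,:2].astype(np.float32)
    r=cv2.minAreaRect(P*1000); b=cv2.boxPoints(r)/1000
    l=[b[1]-b[0],b[2]-b[1]]; n=[np.linalg.norm(x) for x in l]; i=int(np.argmax(n)); v=l[i]/n[i]
    if v[1]<0: v=-v
    return b.mean(0),max(n),min(n),np.arctan2(-v[0],v[1])  # centre,len,width,yaw (long axis = +y)
def masks(c):
    hsv=cv2.cvtColor(c["image"],cv2.COLOR_RGB2HSV);h,s,v=[hsv[...,i].astype(int) for i in range(3)]
    return dict(yellow=(h>18)&(h<34)&(s>150)&(v>90),red=((h<6)|(h>174))&(s>150)&(v>60),blue=(h>105)&(h<125)&(s>130)&(v>60),
      grey=(s<30)&(v>150),brown=(h>8)&(h<18)&(s>110)&(v>60),green=(h>45)&(h<80)&(s>120)&(v>40))
E
python3 - <<'E'
from h import *
c=dict(np.load("top0.npz"));M=masks(c)
yl=cv2.morphologyEx(M["yellow"].astype(np.uint8),cv2.MORPH_CLOSE,np.ones((5,5)))
for k in blobs(yl): print("yel",k[:,0].mean(0),rect(c,k,.042),rect(c,k,.02)[1:3])
for n,z in(("red",.038),("blue",.038),("grey",.032),("brown",.057),("green",.03)):
    for k in blobs(M[n],20): print(n,k[:,0].mean(0).round(),[np.round(x,4) for x in rect(c,k,z)])
I=c["image"][60:260,120:430,::-1]
cv2.imwrite("pics/crop0.png",cv2.resize(I,None,fx=2.5,fy=2.5,interpolation=cv2.INTER_CUBIC))
# depth checks
for p in((266,170),(275,302),(385,315),(285,130)): print(p,c["depth"][p[1],p[0]],0.882-c["depth"][p[1],p[0]])
E
```

```text
yel [265.51459854 168.48905109] (array([0.6160154 , 0.02997538], dtype=float32), np.float32(0.23949337), np.float32(0.040087335), np.float32(0.21333)) (np.float32(0.2457662), np.float32(0.04113741))
yel [383.98  315.075] (array([ 0.33131838, -0.2010981 ], dtype=float32), np.float32(0.1715165), np.float32(0.029189074), np.float32(-0.12456563)) (np.float32(0.1760089), np.float32(0.02995359))
yel [271.52380952 302.04166667] (array([0.35537502, 0.01693402], dtype=float32), np.float32(0.16806161), np.float32(0.028620617), np.float32(-0.5766464)) (np.float32(0.1724635), np.float32(0.029370278))
red [386. 136.] [array([ 0.6818, -0.2071], dtype=float32), np.float32(0.0484), np.float32(0.0357), np.float32(-1.4632)]
blue [151. 160.] [array([0.6313, 0.257 ], dtype=float32), np.float32(0.0474), np.float32(0.0298), np.float32(-1.4578)]
grey [545. 269.] [array([ 0.4107, -0.5088], dtype=float32), np.float32(0.2989), np.float32(0.0813), np.float32(1.5547)]
grey [267. 130.] [array([0.6945, 0.0275], dtype=float32), np.float32(0.4987), np.float32(0.0239), np.float32(0.1093)]
grey [161. 227.] [array([0.
[... 715 characters left out ...]
.2485, 0.1562], dtype=float32), np.float32(0.0268), np.float32(0.0124), np.float32(1.3999)]
grey [216. 349.] [array([0.2594, 0.1234], dtype=float32), np.float32(0.0242), np.float32(0.0236), np.float32(-1.142)]
grey [193.  81.] [array([0.7925, 0.1762], dtype=float32), np.float32(0.0221), np.float32(0.0159), np.float32(-0.892)]
brown [397. 201.] [array([ 0.5534, -0.2253], dtype=float32), np.float32(0.0866), np.float32(0.082), np.float32(-0.6929)]
green [285. 176.] [array([ 0.6025, -0.0094], dtype=float32), np.float32(0.0582), np.float32(0.0063), np.float32(0.1888)]
(266, 170) 0.8446206 0.037379444
(275, 302) 0.8541403 0.027859747
(385, 315) 0.8524588 0.029541254
(285, 130) 0.8557145 0.02628553
```

View pics/crop0.png

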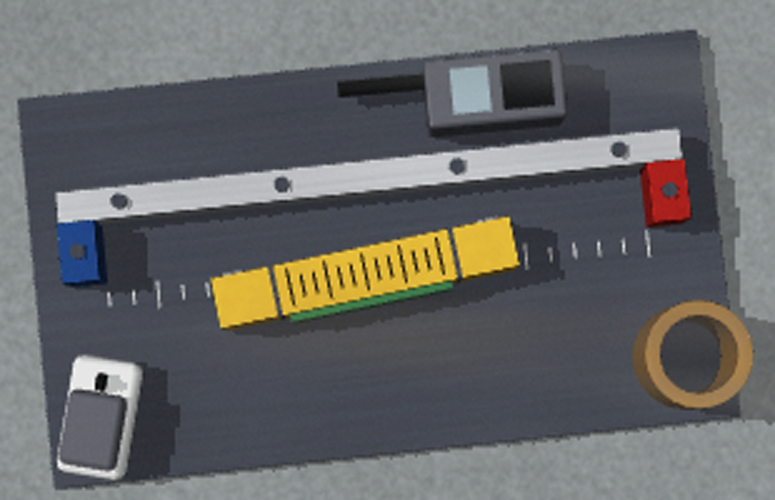

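The measurements match the crop. The bar on the board, around (266,169), is 239 × 40 mm, so it is the one meant. The two on the table, (384,315) and (272,302), are only about 170 × 29 mm and are look-alikes. Next I'll work out the tool axes and push points.

```bash
cat >> h.py <<'E'
TH=0.109; XR=np.array([np.cos(TH),np.sin(TH)]);YR=np.array([-np.sin(TH),np.cos(TH)])
RF=np.array([.6945,.0275])-.0125*XR   # rail face origin
def toR(p): d=np.asarray(p)[:2]-RF; return np.array([d@XR,d@YR])
def fromR(x,y): return RF+x*XR+y*YR
def tool():
    from workcell import get_obs
    o=get_obs(); return o,np.asarray(o["tcp_pos"]),rot(o["tcp_rot"]).as_matrix()
def st():
    o,p,A=tool(); F=np.asarray(o["contact_force"])
    print("t",round(float(o["t"]),2),"tcp",p.round(4),"rail xy",toR(p).round(4),"F rail",np.round([F[:2]@XR,F[:2]@YR,F[2]],1),"open",round(float(o["opening"]),3))
    return o,p,A
def go(x,y,z):  # shift in cm to rail-frame xy, world z
    o,p,A=tool(); t=np.r_[fromR(x,y),z]; print("shift cm",(A.T@(t-p)*100).round(2))
def bar(name="top"):
    from workcell import read_camera
    c=read_camera(name);m=cv2.morphologyEx(masks(c)["yellow"].astype(np.uint8),cv2.MORPH_CLOSE,np.ones((5,5)))
    for k in blobs(m):
        r=rect(c,k,.042)
        if r[0][0]>.45:
            q=toR(r[0]);a=r[3]-TH; fx=[q[0]+.023*np.cos(a)-s*.104*np.sin(a) for s in(1,-1)]
            print("bar L",r[1],"W",r[2],"rail xy",q.round(4),"rel yaw",round(float(a),4),"footL/R x",np.round(fx,4))
    return c
E
python3 - <<'E'
from h import *
o,p,A=st(); print(A.round(3))
c=dict(np.load("top0.npz"))
print("bar",toR([.616,.030]),"tape",toR([.5534,-.2253]),"mouse",toR([.5012,.2411]),"red",toR([.6818,-.2071]),"blue",toR([.6313,.257]))
# yaw of tool z in world, wanted TH or TH+pi
print("toolz yaw",np.arctan2(A[1,2],A[0,2]),"toolx yaw",np.arctan2(A[1,0],A[0,0]))
E
```

```text
t 0.15 tcp [ 0.2682 -0.5642  0.2449] rail xy [-0.4756 -0.5419] F rail [ 0.3 -1.   0.1] open 0.086
[[ 0.429 -0.     0.903]
 [-0.903  0.001  0.429]
 [-0.001 -1.    -0.   ]]
bar [-0.06526217  0.01102473] tape [-0.15526329 -0.23595026] mouse [-0.15641651  0.23336037] red [-0.02564542 -0.23182618] blue [-0.02535894  0.23501317]
toolz yaw 0.4437485400500542 toolx yaw -1.1270478423211996
```

```bash
python3 - <<'E'
from h import *
go(-.14,.10,.13)
E
```

```text
shift cm [-49.59  11.53  52.78]
```

Request:
carry_out(
  xyz=[
    [-2.5,0,2.7],
    [-5,0,5.4],
    [-8,0,8.1],
    [-10.5,0,11],
    [-13,0,13.8],
    [-16,0,16.5],
    [-18.5,0,19.5],
    [-21,0,22],
  ],
  roll=[0.05,0.1,0.15,0.2,0.25,0.3,0.335,0.335],
  claw=[1,1,1,1,1,1,1,1],
)

```text
t: 0.82
tcp_pos: [0.3775, -0.2781, 0.2453]
tcp_rot: [0.526, -0.526, 0.473, -0.473]
contact_force: [1.5, -0.7, -0.2]
opening: 0.0
```

```bash
python3 - <<'E'
from h import *
o,p,A=st();print("toolz yaw",np.arctan2(A[1,2],A[0,2]))
go(-.14,.10,.13)
E
```

```text
t 0.82 tcp [ 0.3775 -0.2781  0.2453] rail xy [-0.3358 -0.2693] F rail [ 1.4 -0.8 -0.2] open 0.0
toolz yaw 0.1068842130493521
shift cm [-36.97  11.54  19.5 ]
```

Request:
carry_out(
  xyz=[
    [-3,0,1.6],
    [-6,0,3.2],
    [-9,0,4.8],
    [-12,0,6.4],
    [-15,0,8],
    [-18,0,9.6],
    [-21,0,11],
    [-24,0,12.6],
  ],
  roll=[0,0,0,0,0,0,0,0],
  claw=[1,1,1,1,1,1,1,1],
)

```text
t: 1.48
tcp_pos: [0.4761, -0.0265, 0.2453]
tcp_rot: [-0.526, 0.526, -0.472, 0.472]
contact_force: [1.5, -0.2, -0.6]
opening: -0.0002
```

Request:
carry_out(
  xyz=[
    [-2,1.6,1],
    [-4,3.2,2],
    [-6,4.8,3],
    [-8,6.4,4],
    [-10,8,5],
    [-12,9.6,6],
    [-13,11.5,6.9],
    [-13,11.5,6.9],
  ],
  roll=[0,0,0,0,0,0,0,0],
  claw=[1,1,1,1,1,1,1,1],
)

```text
t: 2.15
tcp_pos: [0.53, 0.1113, 0.1272]
tcp_rot: [-0.527, 0.528, -0.472, 0.47]
contact_force: [-1.5, 0.1, -0.8]
opening: -0.0
```

```bash
python3 - <<'E'
from h import *
from workcell import read_camera
o,p,A=st();go(-.14,.10,.036)
c=read_camera("wrist");s=read_camera("side");
cv2.imwrite("pics/w1.png",c["image"][:,:,::-1]);cv2.imwrite("pics/s1.png",s["image"][:,:,::-1])
E
```

```text
t 2.15 tcp [0.53   0.1113 0.1272] rail xy [-0.1419  0.1012] F rail [-1.4  0.2 -0.8] open -0.0
shift cm [0.12 9.11 0.22]
```

View pics/w1.png

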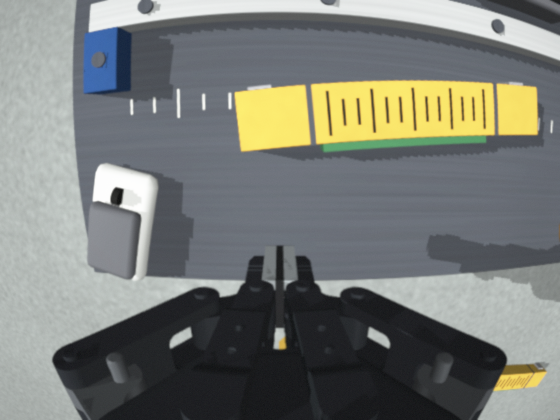

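View pics/s1.png

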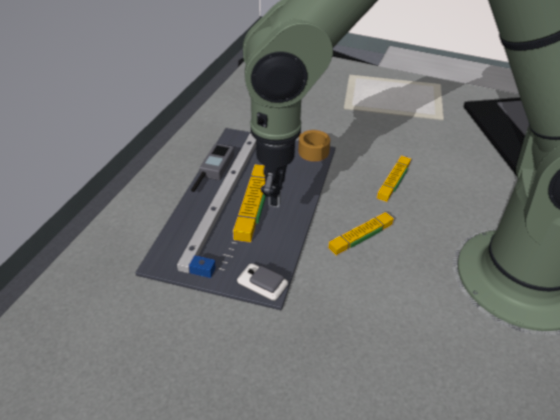

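The wrist view shows the closed fingertips at (280,250), clear on the near side of the bar's left metal end (columns 236–310). The glass starts at about column 322. Next is the descent.

Request:
carry_out(
  xyz=[
    [0,1.5,0],
    [0,3,0],
    [0,4.5,0],
    [0,6,0],
    [0,7.2,0],
    [0,8.2,0],
    [0,8.8,0],
    [0,9,0],
  ],
  roll=[0,0,0,0,0,0,0,0],
  claw=[1,1,1,1,1,1,1,1],
)

```text
t: 2.92
tcp_pos: [0.5303, 0.1083, 0.0398]
tcp_rot: [-0.526, 0.527, -0.472, 0.472]
contact_force: [-0.6, -0.0, 0.2]
opening: -0.0001
```

```bash
python3 - <<'E'
from h import *
from workcell import read_camera
o,p,A=st()
c=read_camera("wrist");cv2.imwrite("pics/w2.png",c["image"][:,:,::-1])
E
```

```text
t 2.92 tcp [0.5303 0.1083 0.0398] rail xy [-0.1419  0.0982] F rail [-0.6  0.   0.2] open -0.0
```

View pics/w2.png

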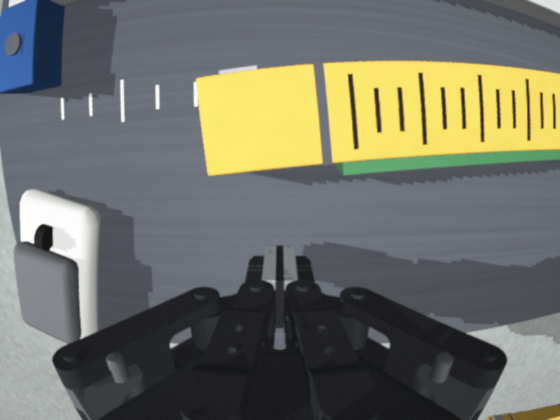

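Fingertips at columns 245–315, metal end at 205–325 and glass from 343. I'll shift a little left and approach.

Request:
carry_out(
  xyz=[
    [-0.4,0.2,0.2],
    [-0.8,0.3,0.5],
    [-0.8,0.3,0.9],
    [-0.8,0.3,1.3],
    [-0.8,0.3,1.7],
    [-0.8,0.3,2.0],
    [-0.8,0.3,2.3],
    [-0.8,0.3,2.5],
  ],
  roll=[0,0,0,0,0,0,0,0],
  claw=[1,1,1,1,1,1,1,1],
)

```text
t: 3.63
tcp_pos: [0.555, 0.1192, 0.0374]
tcp_rot: [0.526, -0.526, 0.472, -0.472]
contact_force: [-0.2, 1.0, 0.4]
opening: -0.0001
```

Request:
carry_out(
  xyz=[
    [0,0,0.1],
    [0,0,0.2],
    [0,0,0.3],
    [0,0,0.4],
    [0,0,0.5],
    [0,0,0.6],
    [0,0,0.7],
    [0,0,0.8],
  ],
  roll=[0,0,0,0,0,0,0,0],
  claw=[1,1,1,1,1,1,1,1],
)

```text
t: 4.3
tcp_pos: [0.5626, 0.1202, 0.0373]
tcp_rot: [-0.526, 0.526, -0.472, 0.472]
contact_force: [0.9, 0.3, 0.8]
opening: 0.0005
```

```bash
python3 - <<'E'
from h import *
from workcell import read_camera
o,p,A=st()
c=read_camera("wrist");cv2.imwrite("pics/w3.png",c["image"][:,:,::-1]); bar()
E
```

```text
t 4.3 tcp [0.5626 0.1202 0.0373] rail xy [-0.1086  0.1065] F rail [0.9 0.2 0.8] open 0.0
bar L 0.17183338 W 0.04001506 rail xy [-0.0618 -0.0226] rel yaw 0.1022 footL/R x [-0.0495 -0.0283]
```

View pics/w3.png

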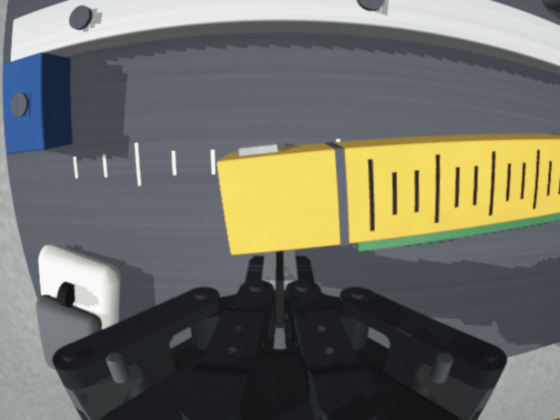

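The wrist view shows the fingers at (280,265), just short of the metal end, well left of the seam at col 340. The arm partly hides the bar in the top view, so I'll go by feel plus the wrist camera. I'll go a little lower and push the left end.

Request:
carry_out(
  xyz=[
    [0,0.3,0],
    [0,0.6,0],
    [0,0.6,0.1],
    [0,0.6,0.3],
    [0,0.6,0.5],
    [0,0.6,0.7],
    [0,0.6,0.9],
    [0,0.6,1.1],
  ],
  roll=[0,0,0,0,0,0,0,0],
  claw=[1,1,1,1,1,1,1,1],
)

```text
t: 5.07
tcp_pos: [0.5736, 0.1214, 0.0313]
tcp_rot: [-0.526, 0.526, -0.472, 0.472]
contact_force: [-1.7, -0.0, -0.3]
opening: -0.0
```

Request:
carry_out(
  xyz=[
    [0,0,0.15],
    [0,0,0.3],
    [0,0,0.45],
    [0,0,0.6],
    [0,0,0.75],
    [0,0,0.9],
    [0,0,1.05],
    [0,0,1.2],
  ],
  roll=[0,0,0,0,0,0,0,0],
  claw=[1,1,1,1,1,1,1,1],
)

```text
t: 5.73
tcp_pos: [0.5855, 0.1227, 0.0313]
tcp_rot: [-0.526, 0.526, -0.472, 0.472]
contact_force: [-1.7, -0.1, 0.9]
opening: -0.0002
```

```bash
cat >> h.py <<'E'
def wcast(c,px,z):
    px=np.atleast_2d(px).astype(float);K=c["camera_matrix"]
    u=np.c_[(px[:,0]-K[0,2])/K[0,0],(px[:,1]-K[1,2])/K[1,1]];r=np.linalg.norm(u,axis=1)+1e-9
    d=np.c_[u*(np.sin(r)/r)[:,None],np.cos(r)];d=rot(c["attitude"]).apply(d);e=np.asarray(c["eye"])
    return e+d*((z-e[2])/d[:,2])[:,None]
def wbar(pic=None):
    """bar & rail from wrist: far top edge of bar and near top edge of rail, per rail-y column"""
    from workcell import read_camera
    c=read_camera("wrist")
    if pic: cv2.imwrite(f"pics/{pic}.png",c["image"][:,:,::-1])
    M=masks(c); y=cv2.morphologyEx(M["yellow"].astype(np.uint8),cv2.MORPH_CLOSE,np.ones((5,5)))
    k=blobs(y,1500)[0][:,0,:]
    B=np.array([toR(p) for p in wcast(c,k,.042)])
    g=blobs(M["grey"]&(np.arange(420)[:,None]<250),800)
    out=[]
    for ys in(-.2,-.15,-.1,-.05,0,.05,.1,.15,.2):
        s=B[np.abs(B[:,1]-ys)<.006]
        if len(s)>3: out.append((ys,round(float(s[:,0].max()),4),round(float(s[:,0].min()),4)))
    print("bar edges (y, far x, near x):",out,"y range",B[:,1].min().round(4),B[:,1].max().round(4))
    for q in g:
        G=np.array([toR(p) for p in wcast(c,q[:,0,:],.032)])
        if abs(np.median(G[:,0])-.0125)<.02 and np.ptp(G[:,1])>.1:
            print("rail near edge:",[(ys,round(float(G[np.abs(G[:,1]-ys)<.006][:,0].min()),4)) for ys in(-.15,-.1,-.05,0,.05,.1,.15) if (np.abs(G[:,1]-ys)<.006).sum()>1])
    return c
E
python3 - <<'E'
from h import *
st(); wbar("w4")
E
```

```text
t 5.73 tcp [0.5855 0.1227 0.0313] rail xy [-0.0855  0.1065] F rail [-1.7  0.1  0.9] open -0.0
bar edges (y, far x, near x): [(-0.05, -0.0742, -0.0773), (0, -0.0345, -0.0768), (0.05, -0.0336, -0.0758)] y range -0.0455 0.0806
rail near edge: [(0, 0.0003), (0.05, 0.0004), (0.1, 0.0005), (0.15, 0.0006)]
```

View pics/w4.png

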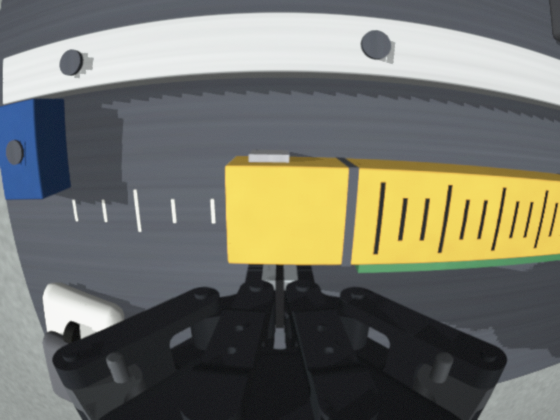

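The push feels like about 2 N, the contact is on metal (columns 250–310), and the bar is now nearly parallel at about 31 mm short. I'll continue with the left end.

Request:
carry_out(
  xyz=[
    [0,0,0.15],
    [0,0,0.3],
    [0,0,0.45],
    [0,0,0.6],
    [0,0,0.75],
    [0,0,0.9],
    [0,0,1.05],
    [0,0,1.2],
  ],
  roll=[0,0,0,0,0,0,0,0],
  claw=[1,1,1,1,1,1,1,1],
)

```text
t: 6.45
tcp_pos: [0.5974, 0.124, 0.0313]
tcp_rot: [-0.526, 0.526, -0.472, 0.472]
contact_force: [-2.3, 0.6, 1.1]
opening: 0.0001
```

Request:
carry_out(
  xyz=[
    [0,0,0.15],
    [0,0,0.3],
    [0,0,0.45],
    [0,0,0.6],
    [0,0,0.75],
    [0,0,0.9],
    [0,0,1.05],
    [0,0,1.2],
  ],
  roll=[0,0,0,0,0,0,0,0],
  claw=[1,1,1,1,1,1,1,1],
)

```text
t: 7.12
tcp_pos: [0.6094, 0.1253, 0.0313]
tcp_rot: [-0.526, 0.526, -0.472, 0.472]
contact_force: [-2.2, 0.0, 0.7]
opening: 0.0001
```

```bash
sed -i 's/M\["yellow"\].astype(np.uint8),cv2.MORPH_CLOSE,np.ones((5,5)))\n    k/X/; s/y=cv2.morphologyEx(M\["yellow"\].astype(np.uint8),cv2.MORPH_CLOSE,np.ones((5,5)))/y=cv2.morphologyEx(M["yellow"].astype(np.uint8),cv2.MORPH_CLOSE,np.ones((21,21)))/' h.py
python3 - <<'E'
from h import *
st(); wbar("w5")
E
```

```text
t 7.12 tcp [0.6094 0.1253 0.0313] rail xy [-0.0615  0.1064] F rail [-2.2  0.3  0.7] open 0.0
bar edges (y, far x, near x): [(-0.05, -0.0502, -0.0776), (0, -0.0248, -0.0685), (0.05, -0.0161, -0.0601), (0.1, -0.0091, -0.0523)] y range -0.0571 0.1262
rail near edge: [(0, 0.0004), (0.05, 0.0005), (0.1, 0.0007), (0.15, 0.0005)]
```

View pics/w5.png

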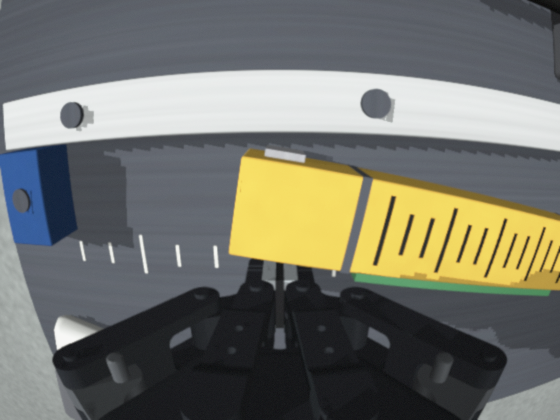

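The left foot at (285,155) is about 6 mm short. Now I'll back off, lift, cross over to the right end and come down behind its metal.

Request:
carry_out(
  xyz=[
    [0,0,-1.5],
    [0,0,-3.5],
    [0,-1.5,-5.5],
    [0,-3.5,-6],
    [2,-5,-6],
    [5.5,-5,-6],
    [9,-5,-6],
    [12,-5,-6],
  ],
  roll=[0,0,0,0,0,0,0,0],
  claw=[1,1,1,1,1,1,1,1],
)

```text
t: 7.83
tcp_pos: [0.5631, -0.0028, 0.0819]
tcp_rot: [0.527, -0.526, 0.472, -0.473]
contact_force: [1.5, -0.4, 0.0]
opening: -0.0001
```

Request:
carry_out(
  xyz=[
    [3,0,0],
    [6,0,0],
    [7.6,0,0],
    [7.6,1.5,0],
    [7.6,3,0],
    [7.6,4.2,0],
    [7.6,5,0],
    [7.6,5,0],
  ],
  roll=[0,0,0,0,0,0,0,0],
  claw=[1,1,1,1,1,1,1,1],
)

```text
t: 8.5
tcp_pos: [0.5701, -0.0757, 0.0298]
tcp_rot: [-0.526, 0.527, -0.473, 0.471]
contact_force: [-0.9, 0.6, 0.5]
opening: -0.0
```

```bash
python3 - <<'E'
from h import *
st(); wbar("w6")
E
```

```text
t 8.5 tcp [ 0.5701 -0.0757  0.0298] rail xy [-0.1224 -0.0891] F rail [-0.8  0.7  0.5] open -0.0
bar edges (y, far x, near x): [(-0.05, -0.0381, -0.0768), (0, -0.0276, -0.0688), (0.05, -0.0522, -0.0609)] y range -0.0632 0.0454
```

View pics/w6.png

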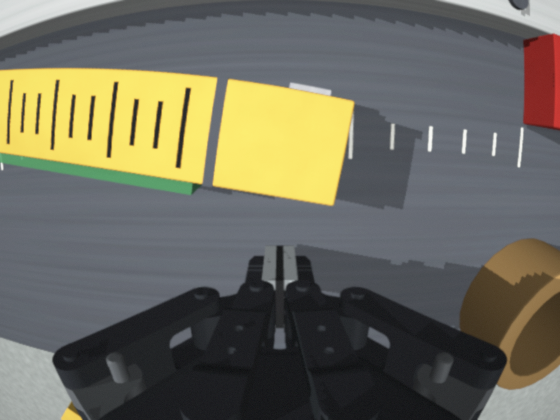

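The fingers (245–315) are over the metal (213–335). The glass ends at col 197 and the tape is clear. I'll push the right end now.

Request:
carry_out(
  xyz=[
    [0,0,0.4],
    [0,0,0.8],
    [0,0,1.2],
    [0,0,1.5],
    [0,0,1.8],
    [0,0,2.1],
    [0,0,2.3],
    [0,0,2.5],
  ],
  roll=[0,0,0,0,0,0,0,0],
  claw=[1,1,1,1,1,1,1,1],
)

```text
t: 9.22
tcp_pos: [0.5959, -0.0734, 0.0313]
tcp_rot: [-0.526, 0.526, -0.472, 0.472]
contact_force: [-0.1, 0.6, -0.5]
opening: -0.0002
```

Request:
carry_out(
  xyz=[
    [0,0,0.15],
    [0,0,0.3],
    [0,0,0.45],
    [0,0,0.6],
    [0,0,0.8],
    [0,0,1.0],
    [0,0,1.2],
    [0,0,1.4],
  ],
  roll=[0,0,0,0,0,0,0,0],
  claw=[1,1,1,1,1,1,1,1],
)

```text
t: 9.88
tcp_pos: [0.6098, -0.0718, 0.0313]
tcp_rot: [0.526, -0.526, 0.472, -0.472]
contact_force: [-1.4, -1.7, -0.7]
opening: -0.0005
```

Request:
carry_out(
  xyz=[
    [0,0,0.2],
    [0,0,0.4],
    [0,0,0.6],
    [0,0,0.8],
    [0,0,1.0],
    [0,0,1.2],
    [0,0,1.4],
    [0,0,1.5],
  ],
  roll=[0,0,0,0,0,0,0,0],
  claw=[1,1,1,1,1,1,1,1],
)

```text
t: 10.55
tcp_pos: [0.6248, -0.0702, 0.0313]
tcp_rot: [0.527, -0.526, 0.472, -0.472]
contact_force: [-1.4, -0.4, 1.1]
opening: 0.0
```

```bash
python3 - <<'E'
from h import *
st(); wbar("w7")
E
```

```text
t 10.55 tcp [ 0.6248 -0.0702  0.0313] rail xy [-0.0674 -0.0895] F rail [-1.5 -0.3  1.1] open 0.0
bar edges (y, far x, near x): [(-0.1, -0.0146, -0.018), (-0.05, -0.0141, -0.0525), (0, -0.0136, -0.0558), (0.05, -0.0133, -0.0554)] y range -0.1095 0.062
rail near edge: [(-0.15, 0.0002), (-0.1, 0.0003), (-0.05, 0.0003), (0, 0.0004), (0.05, 0.0006)]
```

View pics/w7.png

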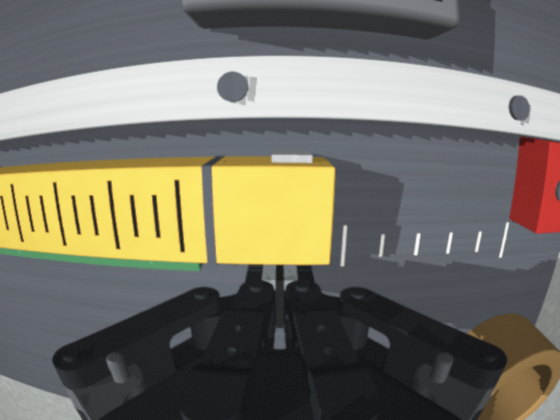

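Parallel, with about 11 mm left at both feet. I'll continue on the right end, with small steps near the rail.

Request:
carry_out(
  xyz=[
    [0,0,0.15],
    [0,0,0.3],
    [0,0,0.45],
    [0,0,0.6],
    [0,0,0.7],
    [0,0,0.8],
    [0,0,0.87],
    [0,0,0.9],
  ],
  roll=[0,0,0,0,0,0,0,0],
  claw=[1,1,1,1,1,1,1,1],
)

```text
t: 11.27
tcp_pos: [0.6335, -0.0692, 0.0313]
tcp_rot: [0.526, -0.526, 0.472, -0.472]
contact_force: [-1.5, -0.5, 0.5]
opening: 0.0002
```

Request:
carry_out(
  xyz=[
    [0,0,0.02],
    [0,0,0.04],
    [0,0,0.06],
    [0,0,0.08],
    [0,0,0.1],
    [0,0,0.12],
    [0,0,0.14],
    [0,0,0.15],
  ],
  roll=[0,0,0,0,0,0,0,0],
  claw=[1,1,1,1,1,1,1,1],
)

```text
t: 11.93
tcp_pos: [0.635, -0.0691, 0.0313]
tcp_rot: [0.526, -0.526, 0.472, -0.472]
contact_force: [-0.8, -0.7, 0.4]
opening: 0.0001
```

```bash
python3 - <<'E'
from h import *
st(); wbar("w8")
E
```

```text
t 11.93 tcp [ 0.635  -0.0691  0.0313] rail xy [-0.0572 -0.0895] F rail [-0.9 -0.6  0.4] open 0.0
bar edges (y, far x, near x): [(-0.1, -0.0033, -0.0465), (-0.05, -0.0058, -0.0484), (0, -0.0085, -0.0514), (0.05, -0.0111, -0.0539)] y range -0.1091 0.066
rail near edge: [(-0.15, 0.0003), (-0.1, 0.0003), (-0.05, 0.0004), (0, 0.0005), (0.05, 0.0006)]
```

View pics/w8.png

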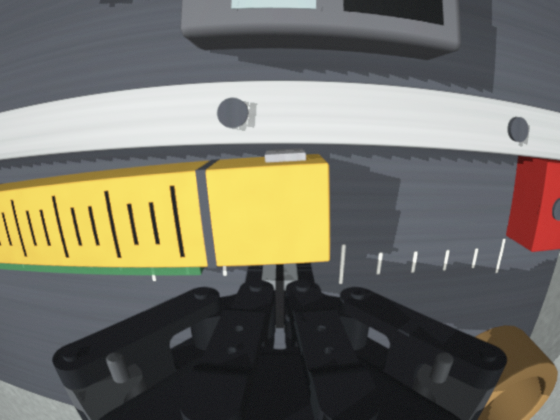

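The right foot is within about 1 mm and the left about 11 mm short. Back to the left end.

Request:
carry_out(
  xyz=[
    [0,0,-1.5],
    [0,0,-3],
    [0,-1.5,-4],
    [-1,-4,-4],
    [-4.5,-5,-4],
    [-8,-5,-4],
    [-11.5,-5,-4],
    [-15,-5,-4],
  ],
  roll=[0,0,0,0,0,0,0,0],
  claw=[1,1,1,1,1,1,1,1],
)

```text
t: 12.65
tcp_pos: [0.579, 0.0773, 0.0818]
tcp_rot: [0.527, -0.526, 0.472, -0.472]
contact_force: [-0.0, -0.0, 1.2]
opening: 0.0001
```

Request:
carry_out(
  xyz=[
    [-2.5,0,0],
    [-4,0,0],
    [-4.2,0.5,0],
    [-4.2,2,0],
    [-4.2,3.2,0],
    [-4.2,4.2,0],
    [-4.2,5,0],
    [-4.2,5,0],
  ],
  roll=[0,0,0,0,0,0,0,0],
  claw=[1,1,1,1,1,1,1,1],
)

```text
t: 13.32
tcp_pos: [0.5736, 0.1167, 0.0295]
tcp_rot: [-0.526, 0.527, -0.473, 0.472]
contact_force: [0.1, 0.4, -0.4]
opening: -0.0001
```

```bash
python3 - <<'E'
from h import *
st(); wbar("w9")
E
```

```text
t 13.32 tcp [0.5736 0.1167 0.0295] rail xy [-0.0979  0.1018] F rail [ 0.1  0.4 -0.4] open -0.0
bar edges (y, far x, near x): [(0, -0.012, -0.0514), (0.05, -0.0147, -0.0543), (0.1, -0.0176, -0.0572)] y range -0.0344 0.1312
rail near edge: [(0, 0.0003), (0.05, 0.0004), (0.1, 0.0006), (0.15, 0.0005)]
```

View pics/w9.png

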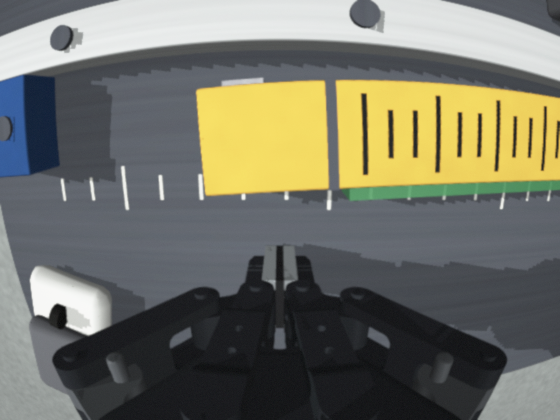

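Request:
carry_out(
  xyz=[
    [-0.2,0,0.4],
    [-0.4,0,0.8],
    [-0.4,0,1.2],
    [-0.4,0,1.6],
    [-0.4,0,2.0],
    [-0.4,0,2.3],
    [-0.4,0,2.6],
    [-0.4,0,2.8],
  ],
  roll=[0,0,0,0,0,0,0,0],
  claw=[1,1,1,1,1,1,1,1],
)

```text
t: 14.03
tcp_pos: [0.6021, 0.1244, 0.0313]
tcp_rot: [0.526, -0.526, 0.472, -0.472]
contact_force: [-0.4, -0.1, -0.4]
opening: -0.0
```

Request:
carry_out(
  xyz=[
    [0,0,0.15],
    [0,0,0.35],
    [0,0,0.55],
    [0,0,0.75],
    [0,0,0.95],
    [0,0,1.1],
    [0,0,1.2],
    [0,0,1.2],
  ],
  roll=[0,0,0,0,0,0,0,0],
  claw=[1,1,1,1,1,1,1,1],
)

```text
t: 14.7
tcp_pos: [0.6139, 0.1257, 0.0313]
tcp_rot: [0.526, -0.526, 0.472, -0.472]
contact_force: [-0.3, 0.2, 0.9]
opening: -0.0001
```

Request:
carry_out(
  xyz=[
    [0,0,0.02],
    [0,0,0.04],
    [0,0,0.06],
    [0,0,0.08],
    [0,0,0.1],
    [0,0,0.12],
    [0,0,0.14],
    [0,0,0.15],
  ],
  roll=[0,0,0,0,0,0,0,0],
  claw=[1,1,1,1,1,1,1,1],
)

```text
t: 15.37
tcp_pos: [0.6152, 0.126, 0.0313]
tcp_rot: [0.526, -0.526, 0.472, -0.472]
contact_force: [-1.9, -0.1, 0.7]
opening: -0.0004
```

```bash
python3 - <<'E'
from h import *
st(); wbar("w10")
E
```

```text
t 15.37 tcp [0.6152 0.126  0.0313] rail xy [-0.0556  0.1065] F rail [-1.9  0.1  0.7] open -0.0
bar edges (y, far x, near x): [(-0.05, -0.0443, -0.0486), (0, -0.0049, -0.0472), (0.05, -0.0037, -0.0461), (0.1, -0.0029, -0.0455)] y range -0.046 0.1296
rail near edge: [(0, 0.0003), (0.05, 0.0003), (0.1, 0.0006), (0.15, 0.0005)]
```

View pics/w10.png

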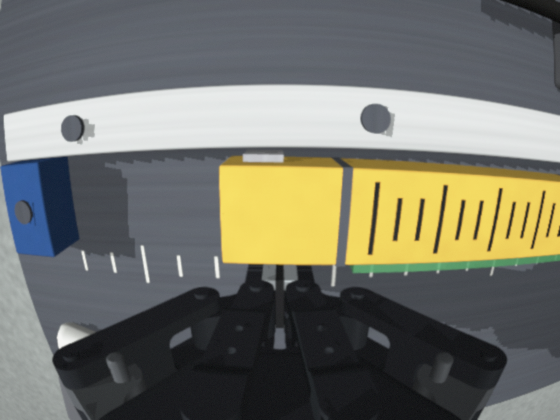

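About 2–3 mm left here. Small steps until the force rises.

Request:
carry_out(
  xyz=[
    [0,0,0.02],
    [0,0,0.04],
    [0,0,0.06],
    [0,0,0.08],
    [0,0,0.1],
    [0,0,0.12],
    [0,0,0.14],
    [0,0,0.15],
  ],
  roll=[0,0,0,0,0,0,0,0],
  claw=[1,1,1,1,1,1,1,1],
)

```text
t: 16.08
tcp_pos: [0.6167, 0.1261, 0.0313]
tcp_rot: [0.526, -0.526, 0.472, -0.472]
contact_force: [-1.5, -0.1, 0.3]
opening: 0.0
```

Request:
carry_out(
  xyz=[
    [0,0,0.01],
    [0,0,0.02],
    [0,0,0.03],
    [0,0,0.04],
    [0,0,0.05],
    [0,0,0.06],
    [0,0,0.07],
    [0,0,0.07],
  ],
  roll=[0,0,0,0,0,0,0,0],
  claw=[1,1,1,1,1,1,1,1],
)

```text
t: 16.75
tcp_pos: [0.6174, 0.1262, 0.0313]
tcp_rot: [0.526, -0.526, 0.472, -0.472]
contact_force: [-1.2, 0.5, 0.5]
opening: -0.0
```

Request:
carry_out(
  xyz=[
    [0,0,0.01],
    [0,0,0.02],
    [0,0,0.03],
    [0,0,0.04],
    [0,0,0.04],
    [0,0,0.04],
    [0,0,0.04],
    [0,0,0.04],
  ],
  roll=[0,0,0,0,0,0,0,0],
  claw=[1,1,1,1,1,1,1,1],
)

```text
t: 17.42
tcp_pos: [0.6175, 0.1262, 0.0313]
tcp_rot: [-0.526, 0.527, -0.472, 0.472]
contact_force: [-5.7, -0.1, 2.7]
opening: 0.0004
```

```bash
python3 - <<'E'
from h import *
st(); c=wbar()
I=c["image"][110:290,190:360,::-1];cv2.imwrite("pics/w11.png",cv2.resize(I,None,fx=3.2,fy=3.2,interpolation=cv2.INTER_CUBIC))
E
```

```text
t 17.42 tcp [0.6175 0.1262 0.0313] rail xy [-0.0533  0.1065] F rail [-5.7  0.6  2.7] open 0.0
bar edges (y, far x, near x): [(-0.05, -0.042, -0.0481), (0, -0.004, -0.0464), (0.05, -0.0019, -0.0445), (0.1, -0.0005, -0.0431)] y range -0.0468 0.1295
rail near edge: [(0, 0.0003), (0.05, 0.0004), (0.1, -0.003), (0.15, 0.0005)]
```

View pics/w11.png

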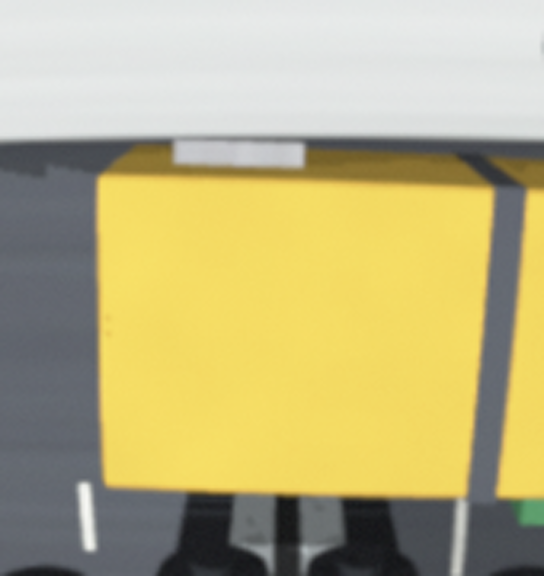

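Contact with the rail is felt: 5.7 N and the TCP stopped at rail x = -53.3 mm. The crop shows the left foot meeting the rail. The right foot is about 6 mm short, so I'll cross over.

Request:
carry_out(
  xyz=[
    [0,0,-1.5],
    [0,0,-3],
    [0,-1.5,-4],
    [1,-4,-4],
    [4.5,-5,-4],
    [8,-5,-4],
    [11.5,-5,-4],
    [15,-5,-4],
  ],
  roll=[0,0,0,0,0,0,0,0],
  claw=[1,1,1,1,1,1,1,1],
)

```text
t: 18.13
tcp_pos: [0.595, -0.029, 0.0819]
tcp_rot: [0.527, -0.526, 0.471, -0.473]
contact_force: [0.5, -0.9, -0.8]
opening: 0.0002
```

Request:
carry_out(
  xyz=[
    [3,0,0],
    [4.6,0,0],
    [4.6,0.5,0],
    [4.6,2,0],
    [4.6,3.2,0],
    [4.6,4.2,0],
    [4.6,5,0.5],
    [4.6,5,1],
  ],
  roll=[0,0,0,0,0,0,0,0],
  claw=[1,1,1,1,1,1,1,1],
)

```text
t: 18.8
tcp_pos: [0.6089, -0.0713, 0.0296]
tcp_rot: [-0.526, 0.527, -0.472, 0.471]
contact_force: [0.3, 1.1, 0.5]
opening: -0.0
```

```bash
python3 - <<'E'
from h import *
st(); wbar("w12")
E
```

```text
t 18.8 tcp [ 0.6089 -0.0713  0.0296] rail xy [-0.0834 -0.0889] F rail [0.4 1.1 0.5] open -0.0
bar edges (y, far x, near x): [(-0.05, -0.0085, -0.0436), (0, -0.0066, -0.0461), (0.05, -0.0133, -0.0443)] y range -0.0585 0.0507
rail near edge: [(-0.15, 0.0005), (-0.1, 0.0005), (-0.05, 0.0006), (0, 0.0007), (0.05, 0.001)]
```

View pics/w12.png

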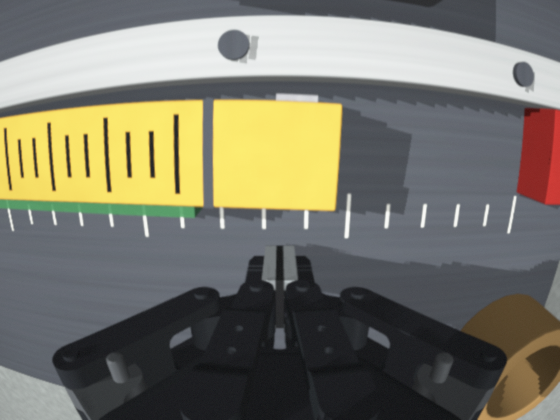

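Request:
carry_out(
  xyz=[
    [0,0,0.3],
    [0,0,0.6],
    [0,0,0.9],
    [0,0,1.2],
    [0,0,1.5],
    [0,0,1.7],
    [0,0,1.9],
    [0,0,2.0],
  ],
  roll=[0,0,0,0,0,0,0,0],
  claw=[1,1,1,1,1,1,1,1],
)

```text
t: 19.52
tcp_pos: [0.6293, -0.0697, 0.0313]
tcp_rot: [0.526, -0.526, 0.472, -0.472]
contact_force: [-0.0, -0.1, 0.2]
opening: -0.0
```

```bash
python3 - <<'E'
from h import *
st(); wbar()
E
```

```text
t 19.52 tcp [ 0.6293 -0.0697  0.0313] rail xy [-0.0629 -0.0895] F rail [-0.  -0.1  0.2] open -0.0
bar edges (y, far x, near x): [(-0.1, -0.0082, -0.05), (-0.05, -0.0061, -0.0444), (0, -0.0041, -0.0464), (0.05, -0.0029, -0.0443)] y range -0.1106 0.0591
rail near edge: [(-0.15, 0.0003), (-0.1, 0.0005), (-0.05, 0.0004), (0, 0.0005), (0.05, 0.0007)]
```

Near edge at -50 mm, flush at -43. I have about 9 mm of TCP travel before the flush mark.

Request:
carry_out(
  xyz=[
    [0,0,0.1],
    [0,0,0.2],
    [0,0,0.3],
    [0,0,0.4],
    [0,0,0.5],
    [0,0,0.6],
    [0,0,0.68],
    [0,0,0.7],
  ],
  roll=[0,0,0,0,0,0,0,0],
  claw=[1,1,1,1,1,1,1,1],
)

```text
t: 20.23
tcp_pos: [0.6361, -0.0691, 0.0313]
tcp_rot: [-0.526, 0.526, -0.472, 0.472]
contact_force: [-1.5, -1.4, 1.3]
opening: 0.0001
```

Request:
carry_out(
  xyz=[
    [0,0,0.02],
    [0,0,0.04],
    [0,0,0.06],
    [0,0,0.08],
    [0,0,0.1],
    [0,0,0.1],
    [0,0,0.1],
    [0,0,0.1],
  ],
  roll=[0,0,0,0,0,0,0,0],
  claw=[1,1,1,1,1,1,1,1],
)

```text
t: 20.9
tcp_pos: [0.6371, -0.0688, 0.0313]
tcp_rot: [0.526, -0.526, 0.472, -0.472]
contact_force: [-1.2, -0.3, -0.0]
opening: 0.0002
```

```bash
python3 - <<'E'
from h import *
st(); wbar()
E
```

```text
t 20.9 tcp [ 0.6371 -0.0688  0.0313] rail xy [-0.0551 -0.0895] F rail [-1.3 -0.2 -0. ] open 0.0
bar edges (y, far x, near x): [(-0.1, -0.0023, -0.0449), (-0.05, -0.0018, -0.0443), (0, -0.0016, -0.044), (0.05, -0.001, -0.0438)] y range -0.1095 0.0623
rail near edge: [(-0.15, 0.0002), (-0.1, 0.0004), (-0.05, 0.0003), (0, 0.0005), (0.05, 0.0006)]
```

Both are nearly flush, with about 2 mm to go at the right.

Request:
carry_out(
  xyz=[
    [0,0,0.02],
    [0,0,0.04],
    [0,0,0.06],
    [0,0,0.08],
    [0,0,0.1],
    [0,0,0.1],
    [0,0,0.1],
    [0,0,0.1],
  ],
  roll=[0,0,0,0,0,0,0,0],
  claw=[1,1,1,1,1,1,1,1],
)

```text
t: 21.62
tcp_pos: [0.6381, -0.0687, 0.0313]
tcp_rot: [0.526, -0.526, 0.472, -0.472]
contact_force: [-0.6, -0.8, -0.9]
opening: 0.0001
```

Request:
carry_out(
  xyz=[
    [0,0,0.01],
    [0,0,0.02],
    [0,0,0.03],
    [0,0,0.04],
    [0,0,0.04],
    [0,0,0.04],
    [0,0,0.04],
    [0,0,0.04],
  ],
  roll=[0,0,0,0,0,0,0,0],
  claw=[1,1,1,1,1,1,1,1],
)

```text
t: 22.28
tcp_pos: [0.6384, -0.0687, 0.0313]
tcp_rot: [0.526, -0.526, 0.472, -0.472]
contact_force: [-0.8, -0.6, 0.3]
opening: -0.0001
```

Request:
carry_out(
  xyz=[
    [0,0,0.01],
    [0,0,0.02],
    [0,0,0.03],
    [0,0,0.04],
    [0,0,0.04],
    [0,0,0.04],
    [0,0,0.04],
    [0,0,0.04],
  ],
  roll=[0,0,0,0,0,0,0,0],
  claw=[1,1,1,1,1,1,1,1],
)

```text
t: 22.95
tcp_pos: [0.6389, -0.0687, 0.0313]
tcp_rot: [0.526, -0.526, 0.472, -0.472]
contact_force: [-0.4, -0.2, -0.2]
opening: 0.0001
```

```bash
python3 - <<'E'
from h import *
st(); wbar("w13")
E
```

```text
t 22.95 tcp [ 0.6389 -0.0687  0.0313] rail xy [-0.0533 -0.0896] F rail [-0.5 -0.1 -0.2] open 0.0
bar edges (y, far x, near x): [(-0.1, -0.0005, -0.0431), (-0.05, -0.0004, -0.0429), (0, -0.0007, -0.0433), (0.05, -0.0007, -0.0435)] y range -0.1093 0.0629
rail near edge: [(-0.15, 0.0003), (-0.1, 0.0006), (-0.05, 0.0004), (0, 0.0005), (0.05, 0.0006)]
```

View pics/w13.png

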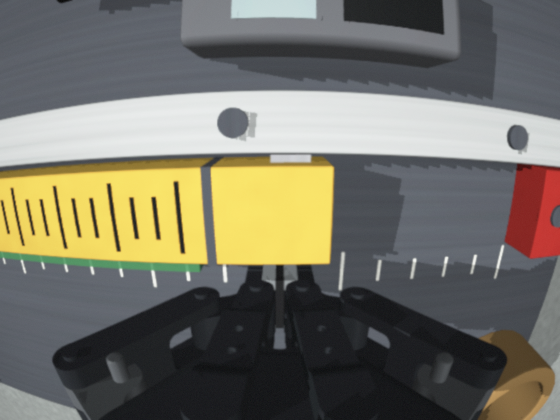

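Request:
carry_out(
  xyz=[
    [0,0,0.01],
    [0,0,0.02],
    [0,0,0.03],
    [0,0,0.04],
    [0,0,0.04],
    [0,0,0.04],
    [0,0,0.04],
    [0,0,0.04],
  ],
  roll=[0,0,0,0,0,0,0,0],
  claw=[1,1,1,1,1,1,1,1],
)

```text
t: 23.67
tcp_pos: [0.6392, -0.0686, 0.0313]
tcp_rot: [-0.526, 0.526, -0.472, 0.472]
contact_force: [-1.3, -1.1, 0.2]
opening: 0.0
```

Request:
carry_out(
  xyz=[
    [0,0,0.01],
    [0,0,0.02],
    [0,0,0.03],
    [0,0,0.03],
    [0,0,0.03],
    [0,0,0.03],
    [0,0,0.03],
    [0,0,0.03],
  ],
  roll=[0,0,0,0,0,0,0,0],
  claw=[1,1,1,1,1,1,1,1],
)

```text
t: 24.33
tcp_pos: [0.6393, -0.0686, 0.0313]
tcp_rot: [-0.526, 0.527, -0.472, 0.472]
contact_force: [-5.3, -0.6, 2.8]
opening: -0.0002
```

The right foot is felt on the rail (5.3 N, TCP stopped). Pushing it in moved the left foot back about 1–1.5 mm, so I'll reseat the left end.

Request:
carry_out(
  xyz=[
    [0,0,-1.5],
    [0,0,-3],
    [0,-1.5,-4],
    [-1,-4,-4],
    [-4.5,-5,-4],
    [-8,-5,-4],
    [-11.5,-5,-4],
    [-15,-5,-4],
  ],
  roll=[0,0,0,0,0,0,0,0],
  claw=[1,1,1,1,1,1,1,1],
)

```text
t: 25.0
tcp_pos: [0.5838, 0.078, 0.0819]
tcp_rot: [0.527, -0.526, 0.472, -0.472]
contact_force: [0.6, 0.2, 0.9]
opening: 0.0001
```

Request:
carry_out(
  xyz=[
    [-3,0,0],
    [-4.6,0,0],
    [-4.6,0.5,0],
    [-4.6,2,0],
    [-4.6,3.2,0.5],
    [-4.6,4.2,1],
    [-4.6,5,1.5],
    [-4.6,5,2],
  ],
  roll=[0,0,0,0,0,0,0,0],
  claw=[1,1,1,1,1,1,1,1],
)

```text
t: 25.67
tcp_pos: [0.5984, 0.1235, 0.0295]
tcp_rot: [-0.526, 0.527, -0.473, 0.472]
contact_force: [0.6, -0.3, 0.3]
opening: 0.0
```

```bash
python3 - <<'E'
from h import *
st(); wbar("w14")
E
```

```text
t 25.67 tcp [0.5984 0.1235 0.0295] rail xy [-0.0726  0.1059] F rail [ 0.5 -0.4  0.3] open 0.0
bar edges (y, far x, near x): [(0, -0.0039, -0.043), (0.05, -0.0042, -0.0434), (0.1, -0.0048, -0.0439)] y range -0.0356 0.1298
rail near edge: [(0, 0.0006), (0.05, 0.0006), (0.1, 0.0006), (0.15, 0.0007)]
```

View pics/w14.png

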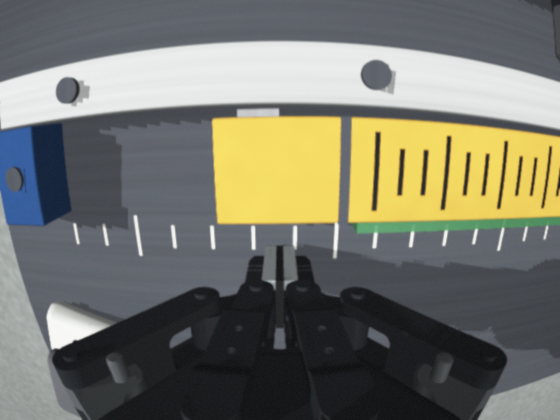

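Request:
carry_out(
  xyz=[
    [0,0,0.3],
    [0,0,0.6],
    [0,0,0.9],
    [0,0,1.1],
    [0,0,1.25],
    [0,0,1.4],
    [0,0,1.5],
    [0,0,1.55],
  ],
  roll=[0,0,0,0,0,0,0,0],
  claw=[1,1,1,1,1,1,1,1],
)

```text
t: 26.38
tcp_pos: [0.6139, 0.1258, 0.0314]
tcp_rot: [0.526, -0.526, 0.472, -0.472]
contact_force: [0.9, 0.8, -0.1]
opening: -0.0001
```

Request:
carry_out(
  xyz=[
    [0,0,0.02],
    [0,0,0.04],
    [0,0,0.06],
    [0,0,0.08],
    [0,0,0.1],
    [0,0,0.12],
    [0,0,0.12],
    [0,0,0.12],
  ],
  roll=[0,0,0,0,0,0,0,0],
  claw=[1,1,1,1,1,1,1,1],
)

```text
t: 27.05
tcp_pos: [0.615, 0.1259, 0.0313]
tcp_rot: [0.526, -0.526, 0.472, -0.472]
contact_force: [-0.9, 0.0, 0.1]
opening: -0.0002
```

```bash
python3 - <<'E'
from h import *
st()
E
```

```text
t 27.05 tcp [0.615  0.1259 0.0313] rail xy [-0.0558  0.1065] F rail [-0.9  0.1  0.1] open -0.0
```

Request:
carry_out(
  xyz=[
    [0,0,0.02],
    [0,0,0.04],
    [0,0,0.06],
    [0,0,0.08],
    [0,0,0.1],
    [0,0,0.12],
    [0,0,0.14],
    [0,0,0.15],
  ],
  roll=[0,0,0,0,0,0,0,0],
  claw=[1,1,1,1,1,1,1,1],
)

```text
t: 27.72
tcp_pos: [0.6163, 0.1261, 0.0313]
tcp_rot: [-0.526, 0.527, -0.472, 0.472]
contact_force: [-0.6, 0.6, 1.7]
opening: -0.0002
```

Request:
carry_out(
  xyz=[
    [0,0,0.01],
    [0,0,0.02],
    [0,0,0.03],
    [0,0,0.04],
    [0,0,0.05],
    [0,0,0.06],
    [0,0,0.06],
    [0,0,0.06],
  ],
  roll=[0,0,0,0,0,0,0,0],
  claw=[1,1,1,1,1,1,1,1],
)

```text
t: 28.38
tcp_pos: [0.6171, 0.1262, 0.0313]
tcp_rot: [0.526, -0.526, 0.472, -0.472]
contact_force: [-2.3, 0.3, -0.0]
opening: -0.0003
```

Request:
carry_out(
  xyz=[
    [0,0,0.01],
    [0,0,0.02],
    [0,0,0.03],
    [0,0,0.04],
    [0,0,0.04],
    [0,0,0.04],
    [0,0,0.04],
    [0,0,0.04],
  ],
  roll=[0,0,0,0,0,0,0,0],
  claw=[1,1,1,1,1,1,1,1],
)

```text
t: 29.05
tcp_pos: [0.6175, 0.1261, 0.0313]
tcp_rot: [0.526, -0.526, 0.472, -0.472]
contact_force: [-1.7, 0.5, -0.6]
opening: 0.0
```

```bash
python3 - <<'E'
from h import *
st(); wbar()
E
```

```text
t 29.05 tcp [0.6175 0.1261 0.0313] rail xy [-0.0533  0.1064] F rail [-1.6  0.6 -0.6] open 0.0
bar edges (y, far x, near x): [(-0.05, -0.0414, -0.0432), (0, -0.0004, -0.0427), (0.05, -0.0004, -0.0427), (0.1, -0.0006, -0.0432)] y range -0.0448 0.1297
rail near edge: [(0, 0.0003), (0.05, 0.0004), (0.1, 0.0005), (0.15, 0.0005)]
```

One more small step to feel contact.

Request:
carry_out(
  xyz=[
    [0,0,0.01],
    [0,0,0.02],
    [0,0,0.03],
    [0,0,0.03],
    [0,0,0.03],
    [0,0,0.03],
    [0,0,0.03],
    [0,0,0.03],
  ],
  roll=[0,0,0,0,0,0,0,0],
  claw=[1,1,1,1,1,1,1,1],
)

```text
t: 29.77
tcp_pos: [0.6177, 0.1262, 0.0313]
tcp_rot: [-0.526, 0.526, -0.472, 0.472]
contact_force: [-1.5, 1.3, -0.1]
opening: -0.0001
```

Request:
carry_out(
  xyz=[
    [0,0,0.01],
    [0,0,0.02],
    [0,0,0.03],
    [0,0,0.03],
    [0,0,0.03],
    [0,0,0.03],
    [0,0,0.03],
    [0,0,0.03],
  ],
  roll=[0,0,0,0,0,0,0,0],
  claw=[1,1,1,1,1,1,1,1],
)

```text
t: 30.43
tcp_pos: [0.618, 0.1262, 0.0313]
tcp_rot: [-0.526, 0.526, -0.472, 0.472]
contact_force: [-2.6, -0.3, 0.2]
opening: 0.0
```

Request:
carry_out(
  xyz=[
    [0,0,0.01],
    [0,0,0.02],
    [0,0,0.03],
    [0,0,0.03],
    [0,0,0.03],
    [0,0,0.03],
    [0,0,0.03],
    [0,0,0.03],
  ],
  roll=[0,0,0,0,0,0,0,0],
  claw=[1,1,1,1,1,1,1,1],
)

```text
t: 31.1
tcp_pos: [0.618, 0.1262, 0.0313]
tcp_rot: [-0.526, 0.527, -0.472, 0.472]
contact_force: [-5.0, -0.7, 2.7]
opening: -0.0001
```

```bash
python3 - <<'E'
from h import *
st(); wbar()
E
```

```text
t 31.1 tcp [0.618  0.1262 0.0313] rail xy [-0.0528  0.1064] F rail [-5.  -0.2  2.7] open -0.0
bar edges (y, far x, near x): [(-0.05, -0.0414, -0.0433), (0, -0.0002, -0.0426), (0.05, 0.0, -0.0424), (0.1, 0.0, -0.0426)] y range -0.045 0.1297
rail near edge: [(0, 0.0004), (0.05, 0.0004), (0.1, 0.0007), (0.15, 0.0005)]
```

Left foot seated (5 N, TCP stopped), and the near edge is even at -42.5 ± 0.5 mm, so both feet are flush. Now I'll go around to the bar's left end face.

Request:
carry_out(
  xyz=[
    [0,0,-1],
    [0,0,-2],
    [0,-2,-2],
    [0,-4.5,-2],
    [-2,-5,-2],
    [-5.5,-5,-1],
    [-5.5,-5,1],
    [-5.5,-5,2.2],
  ],
  roll=[0,0,0,0,0,0,0,0],
  claw=[1,1,1,1,1,1,1,1],
)

```text
t: 31.82
tcp_pos: [0.6355, 0.1862, 0.0819]
tcp_rot: [0.528, -0.526, 0.471, -0.471]
contact_force: [0.1, -0.9, 0.3]
opening: -0.0003
```

```bash
python3 - <<'E'
from h import *
o,p,A=st(); print(np.arctan2(A[1,2],A[0,2])); wbar("w15")
E
```

```text
t 31.82 tcp [0.6355 0.1862 0.0819] rail xy [-0.0288  0.1642] F rail [-0.  -0.9  0.3] open -0.0
0.11174061612014326
bar edges (y, far x, near x): [(-0.05, -0.0236, -0.0392), (0, 0.0014, -0.0328), (0.05, 0.0017, -0.0327), (0.1, 0.0015, -0.0414)] y range -0.0501 0.1345
rail near edge: [(-0.05, 0.0009), (0, 0.0006), (0.05, 0.0007), (0.1, 0.0008), (0.15, 0.0009)]
```

View pics/w15.png

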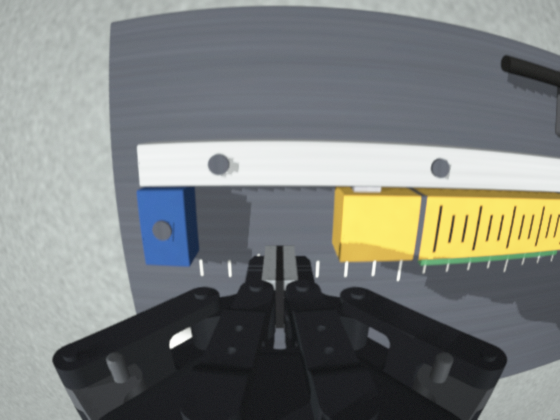

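The fingers are at (280,260), between the blue block (right edge 198) and the bar's end (333). I'll descend and then approach the end face.

Request:
carry_out(
  xyz=[
    [0,1.2,0],
    [0,2.5,0],
    [0,3.8,0],
    [0,4.6,0],
    [0,5,0],
    [0.3,5,0],
    [0.6,5,0],
    [1,5,0],
  ],
  roll=[0,0,0,0,0,0,0,0],
  claw=[1,1,1,1,1,1,1,1],
)

```text
t: 32.53
tcp_pos: [0.6357, 0.1732, 0.0318]
tcp_rot: [0.527, -0.526, 0.472, -0.472]
contact_force: [-0.9, 0.0, 0.7]
opening: -0.0002
```

```bash
python3 - <<'E'
from h import *
o,p,A=st(); print(np.arctan2(A[1,2],A[0,2])); wbar("w16")
E
```

```text
t 32.53 tcp [0.6357 0.1732 0.0318] rail xy [-0.0301  0.1513] F rail [-0.9  0.1  0.7] open -0.0
0.10884953283367957
bar edges (y, far x, near x): [(0, -0.0036, -0.0425), (0.05, 0.0022, -0.0422), (0.1, 0.0025, -0.0422)] y range -0.0111 0.1337
rail near edge: [(0, 0.0006), (0.05, 0.0007), (0.1, -0.0018), (0.15, 0.0005)]
```

View pics/w16.png

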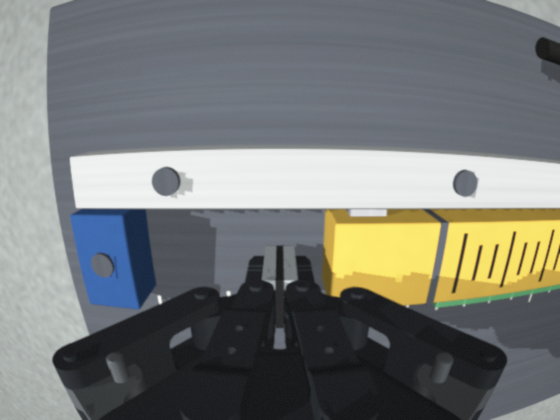

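Request:
carry_out(
  xyz=[
    [0.15,0,0],
    [0.3,0,0],
    [0.45,0,0],
    [0.6,0,0],
    [0.75,0,0],
    [0.9,0,0],
    [1.05,0,0],
    [1.2,0,0],
  ],
  roll=[0,0,0,0,0,0,0,0],
  claw=[1,1,1,1,1,1,1,1],
)

```text
t: 33.25
tcp_pos: [0.6366, 0.1618, 0.0314]
tcp_rot: [0.527, -0.526, 0.472, -0.472]
contact_force: [-1.1, 3.4, 1.2]
opening: -0.0
```

Request:
carry_out(
  xyz=[
    [0.2,0,0],
    [0.4,0,0],
    [0.6,0,0.01],
    [0.8,0,0.01],
    [1.0,0,0.02],
    [1.2,0,0.02],
    [1.4,0,0.03],
    [1.6,0,0.03],
  ],
  roll=[0,0,0,0,0,0,0,0],
  claw=[1,1,1,1,1,1,1,1],
)

```text
t: 33.92
tcp_pos: [0.6384, 0.1459, 0.0313]
tcp_rot: [-0.526, 0.527, -0.472, 0.472]
contact_force: [-3.8, 5.4, 3.0]
opening: -0.0001
```

```bash
python3 - <<'E'
from h import *
o,p,A=st(); wbar("w17")
E
```

```text
t 33.92 tcp [0.6384 0.1459 0.0313] rail xy [-0.0304  0.1238] F rail [-3.2  5.8  3. ] open -0.0
bar edges (y, far x, near x): [(0, 0.0025, -0.042), (0.05, 0.0023, -0.042), (0.1, 0.0025, -0.0359)] y range -0.0379 0.1127
rail near edge: [(0, 0.0006), (0.05, 0.0007), (0.1, -0.0027), (0.15, 0.0004)]
```

View pics/w17.png

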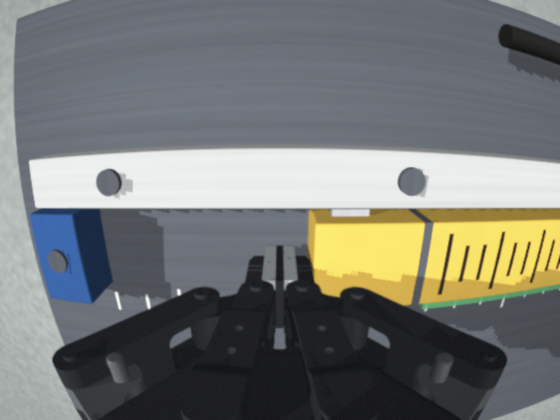

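Sliding takes about 6 N, with about 3 N holding it to the rail, and the bar stays parallel. Roughly 86 mm to go.

Request:
carry_out(
  xyz=[
    [0.2,0,0],
    [0.4,0,0],
    [0.6,0,0],
    [0.8,0,0],
    [1.0,0,0],
    [1.2,0,0],
    [1.4,0,0],
    [1.6,0,0],
  ],
  roll=[0,0,0,0,0,0,0,0],
  claw=[1,1,1,1,1,1,1,1],
)

```text
t: 34.63
tcp_pos: [0.6402, 0.1299, 0.0313]
tcp_rot: [-0.527, 0.527, -0.472, 0.472]
contact_force: [-3.3, 5.0, 3.2]
opening: 0.0001
```

Request:
carry_out(
  xyz=[
    [0.2,0,0],
    [0.4,0,0],
    [0.6,0,0],
    [0.8,0,0],
    [1.0,0,0],
    [1.2,0,0],
    [1.4,0,0],
    [1.6,0,0],
  ],
  roll=[0,0,0,0,0,0,0,0],
  claw=[1,1,1,1,1,1,1,1],
)

```text
t: 35.3
tcp_pos: [0.6419, 0.1139, 0.0313]
tcp_rot: [-0.526, 0.526, -0.472, 0.472]
contact_force: [-3.9, 6.1, 3.1]
opening: 0.0003
```

```bash
python3 - <<'E'
from h import *
o,p,A=st(); wbar("w18")
E
```

```text
t 35.3 tcp [0.6419 0.1139 0.0313] rail xy [-0.0304  0.0916] F rail [-3.2  6.5  3.1] open 0.0
bar edges (y, far x, near x): [(-0.05, 0.0019, -0.0421), (0, 0.0022, -0.0421), (0.05, 0.0024, -0.0382)] y range -0.07 0.0806
rail near edge: [(-0.05, 0.0006), (0, 0.0007), (0.05, -0.0027), (0.1, 0.0004), (0.15, 0.0004)]
```

Request:
carry_out(
  xyz=[
    [0.2,0,0],
    [0.4,0,0],
    [0.6,0,0],
    [0.8,0,0],
    [1.0,0,0],
    [1.2,0,0],
    [1.4,0,0],
    [1.6,0,0],
  ],
  roll=[0,0,0,0,0,0,0,0],
  claw=[1,1,1,1,1,1,1,1],
)

```text
t: 36.02
tcp_pos: [0.6436, 0.098, 0.0313]
tcp_rot: [-0.526, 0.527, -0.472, 0.472]
contact_force: [-2.7, 5.2, 2.6]
opening: -0.0001
```

Request:
carry_out(
  xyz=[
    [0.2,0,0],
    [0.4,0,0],
    [0.6,0,0],
    [0.8,0,0],
    [1.0,0,0],
    [1.2,0,0],
    [1.4,0,0],
    [1.6,0,0],
  ],
  roll=[0,0,0,0,0,0,0,0],
  claw=[1,1,1,1,1,1,1,1],
)

```text
t: 36.68
tcp_pos: [0.6454, 0.0821, 0.0313]
tcp_rot: [-0.526, 0.526, -0.472, 0.472]
contact_force: [-2.1, 6.3, 2.5]
opening: 0.0
```

Request:
carry_out(
  xyz=[
    [0.2,0,0],
    [0.4,0,0],
    [0.6,0,0],
    [0.8,0,0],
    [0.95,0,0],
    [1.1,0,0],
    [1.2,0,0],
    [1.2,0,0],
  ],
  roll=[0,0,0,0,0,0,0,0],
  claw=[1,1,1,1,1,1,1,1],
)

```text
t: 37.35
tcp_pos: [0.6467, 0.0699, 0.0313]
tcp_rot: [-0.526, 0.527, -0.472, 0.472]
contact_force: [-2.8, 3.1, 1.9]
opening: -0.0002
```

```bash
python3 - <<'E'
from h import *
from workcell import read_camera
o,p,A=st(); wbar("w19")
c=read_camera("side");np.savez("s19.npz",**c)
I=c["image"][100:300,120:380,::-1];cv2.imwrite("pics/s19.png",cv2.resize(I,None,fx=3,fy=3,interpolation=cv2.INTER_CUBIC))
E
```

```text
t 37.35 tcp [0.6467 0.0699 0.0313] rail xy [-0.0304  0.0473] F rail [-2.4  3.4  1.9] open -0.0
bar edges (y, far x, near x): [(-0.1, 0.0023, -0.042), (-0.05, 0.0022, -0.0421), (0, 0.0024, -0.0407)] y range -0.1144 0.0362
rail near edge: [(-0.1, 0.0005), (-0.05, 0.0006), (0, 0.0003), (0.05, 0.0004), (0.1, 0.0004), (0.15, 0.0009)]
```

View pics/w19.png

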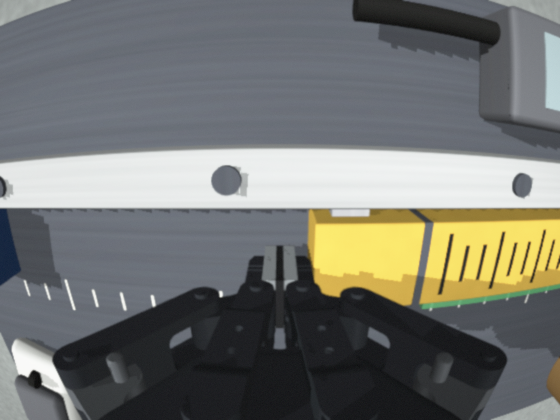

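View pics/s19.png

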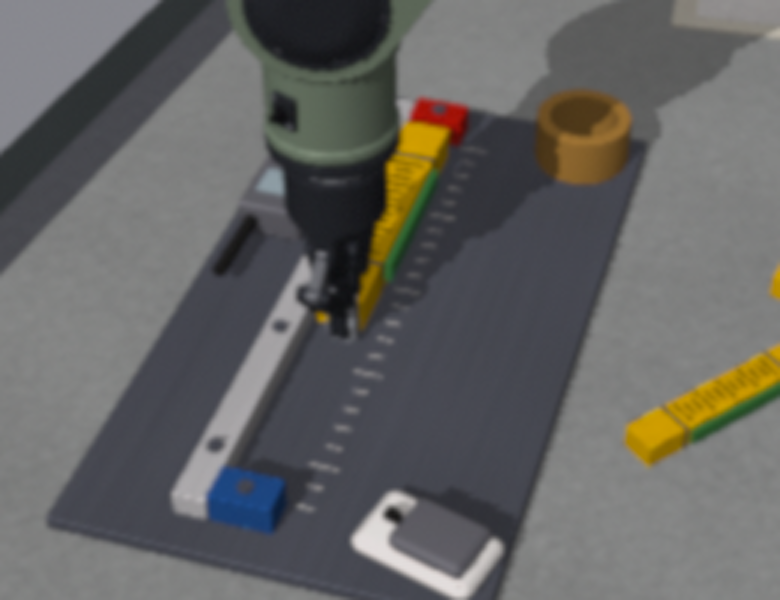

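The side view shows the bar's right end close to the red block. The end should be about 12 mm away (end at -207.5 mm, stop face at about -219.5 mm), so I'll go 8 mm and then use fine steps.

Request:
carry_out(
  xyz=[
    [0.12,0,0],
    [0.24,0,0],
    [0.36,0,0],
    [0.48,0,0],
    [0.6,0,0],
    [0.7,0,0],
    [0.78,0,0],
    [0.8,0,0],
  ],
  roll=[0,0,0,0,0,0,0,0],
  claw=[1,1,1,1,1,1,1,1],
)

```text
t: 38.12
tcp_pos: [0.6476, 0.0621, 0.0313]
tcp_rot: [-0.526, 0.527, -0.472, 0.472]
contact_force: [-3.4, 5.0, 3.1]
opening: 0.0001
```

```bash
python3 - <<'E'
from h import *
from workcell import read_camera
o,p,A=st()
c=read_camera("top");s=read_camera("side")
M=masks(c)
for n,z in(("red",.038),):
    for k in blobs(M[n],20):
        P=np.array([toR(q) for q in cast(c,k[:,0,:],z)]);print(n,P.min(0),P.max(0))
y=M["yellow"].astype(np.uint8)
for k in blobs(y):
    P=np.array([toR(q) for q in cast(c,k[:,0,:],.042)])
    if P[:,0].mean()>-.1: print("y",P.min(0),P.max(0))
a=cv2.resize(s["image"][120:200,230:300,::-1],(500,571),interpolation=cv2.INTER_CUBIC)
cv2.imwrite("pics/s20.png",a)
E
```

```text
t 38.12 tcp [0.6476 0.0621 0.0313] rail xy [-0.0304  0.0395] F rail [-2.8  5.3  3.1] open 0.0
red [-0.05044721 -0.24964081] [-0.00142962 -0.2176492 ]
y [-0.04304035 -0.16269835] [-0.00288294 -0.05740697]
y [-0.04312203 -0.21226996] [-0.00287978 -0.16703805]
```

View pics/s20.png

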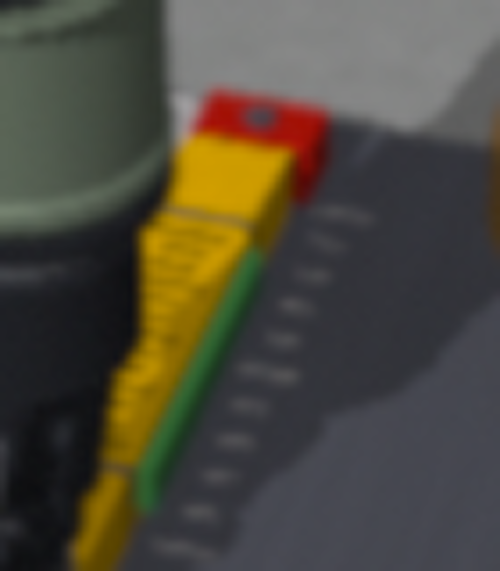

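The top view puts the bar's end at about -213 to -215 mm and the red face at about -218 to -220 mm. That leaves 3–5 mm, so small steps now.

Request:
carry_out(
  xyz=[
    [0.03,0,0],
    [0.06,0,0],
    [0.09,0,0],
    [0.12,0,0],
    [0.15,0,0],
    [0.18,0,0],
    [0.2,0,0],
    [0.2,0,0],
  ],
  roll=[0,0,0,0,0,0,0,0],
  claw=[1,1,1,1,1,1,1,1],
)

```text
t: 38.88
tcp_pos: [0.6478, 0.0602, 0.0313]
tcp_rot: [-0.526, 0.527, -0.472, 0.472]
contact_force: [-2.3, 4.8, 2.7]
opening: -0.0001
```

Request:
carry_out(
  xyz=[
    [0.01,0,0],
    [0.02,0,0],
    [0.03,0,0],
    [0.04,0,0],
    [0.05,0,0],
    [0.06,0,0],
    [0.06,0,0],
    [0.06,0,0],
  ],
  roll=[0,0,0,0,0,0,0,0],
  claw=[1,1,1,1,1,1,1,1],
)

```text
t: 39.55
tcp_pos: [0.6479, 0.0597, 0.0313]
tcp_rot: [-0.526, 0.527, -0.472, 0.472]
contact_force: [-3.6, 5.7, 2.8]
opening: -0.0001
```

```bash
python3 - <<'E'
from h import *
st()
E
```

```text
t 39.55 tcp [0.6479 0.0597 0.0313] rail xy [-0.0304  0.0371] F rail [-3.   6.   2.8] open -0.0
```

Request:
carry_out(
  xyz=[
    [0.01,0,0],
    [0.02,0,0],
    [0.03,0,0],
    [0.04,0,0],
    [0.05,0,0],
    [0.06,0,0],
    [0.06,0,0],
    [0.06,0,0],
  ],
  roll=[0,0,0,0,0,0,0,0],
  claw=[1,1,1,1,1,1,1,1],
)

```text
t: 40.22
tcp_pos: [0.6479, 0.0591, 0.0312]
tcp_rot: [-0.526, 0.527, -0.472, 0.472]
contact_force: [-3.1, 5.0, 3.4]
opening: 0.0001
```

Request:
carry_out(
  xyz=[
    [0.01,0,0],
    [0.02,0,0],
    [0.03,0,0],
    [0.04,0,0],
    [0.05,0,0],
    [0.05,0,0],
    [0.05,0,0],
    [0.05,0,0],
  ],
  roll=[0,0,0,0,0,0,0,0],
  claw=[1,1,1,1,1,1,1,1],
)

```text
t: 40.88
tcp_pos: [0.648, 0.0586, 0.0313]
tcp_rot: [-0.526, 0.527, -0.472, 0.472]
contact_force: [-3.2, 5.2, 2.2]
opening: -0.0003
```

Request:
carry_out(
  xyz=[
    [0.01,0,0],
    [0.02,0,0],
    [0.03,0,0],
    [0.04,0,0],
    [0.05,0,0],
    [0.05,0,0],
    [0.05,0,0],
    [0.05,0,0],
  ],
  roll=[0,0,0,0,0,0,0,0],
  claw=[1,1,1,1,1,1,1,1],
)

```text
t: 41.55
tcp_pos: [0.648, 0.0581, 0.0312]
tcp_rot: [-0.526, 0.527, -0.472, 0.472]
contact_force: [-3.2, 5.6, 2.4]
opening: -0.0
```

```bash
python3 - <<'E'
from h import *
st()
E
```

```text
t 41.55 tcp [0.648  0.0581 0.0312] rail xy [-0.0304  0.0355] F rail [-2.6  5.9  2.4] open -0.0
```

Request:
carry_out(
  xyz=[
    [0.01,0,0],
    [0.02,0,0],
    [0.03,0,0],
    [0.04,0,0],
    [0.05,0,0],
    [0.05,0,0],
    [0.05,0,0],
    [0.05,0,0],
  ],
  roll=[0,0,0,0,0,0,0,0],
  claw=[1,1,1,1,1,1,1,1],
)

```text
t: 42.22
tcp_pos: [0.6481, 0.0576, 0.0313]
tcp_rot: [-0.526, 0.527, -0.472, 0.472]
contact_force: [-3.2, 5.4, 3.0]
opening: 0.0003
```

Request:
carry_out(
  xyz=[
    [0.01,0,0],
    [0.02,0,0],
    [0.03,0,0],
    [0.04,0,0],
    [0.05,0,0],
    [0.05,0,0],
    [0.05,0,0],
    [0.05,0,0],
  ],
  roll=[0,0,0,0,0,0,0,0],
  claw=[1,1,1,1,1,1,1,1],
)

```text
t: 42.88
tcp_pos: [0.6481, 0.0571, 0.0313]
tcp_rot: [-0.526, 0.527, -0.472, 0.472]
contact_force: [-3.3, 5.1, 2.9]
opening: 0.0001
```

Request:
carry_out(
  xyz=[
    [0.01,0,0],
    [0.02,0,0],
    [0.03,0,0],
    [0.04,0,0],
    [0.05,0,0],
    [0.06,0,0],
    [0.06,0,0],
    [0.06,0,0],
  ],
  roll=[0,0,0,0,0,0,0,0],
  claw=[1,1,1,1,1,1,1,1],
)

```text
t: 43.55
tcp_pos: [0.6482, 0.0565, 0.0313]
tcp_rot: [-0.526, 0.527, -0.472, 0.472]
contact_force: [-2.0, 4.5, 2.1]
opening: -0.0
```

Request:
carry_out(
  xyz=[
    [0.01,0,0],
    [0.02,0,0],
    [0.03,0,0],
    [0.04,0,0],
    [0.05,0,0],
    [0.06,0,0],
    [0.06,0,0],
    [0.06,0,0],
  ],
  roll=[0,0,0,0,0,0,0,0],
  claw=[1,1,1,1,1,1,1,1],
)

```text
t: 44.22
tcp_pos: [0.6483, 0.0559, 0.0312]
tcp_rot: [-0.526, 0.527, -0.472, 0.472]
contact_force: [-3.6, 4.6, 2.5]
opening: 0.0001
```

```bash
python3 - <<'E'
from h import *
from workcell import read_camera
st(); s=read_camera("side")
a=cv2.resize(s["image"][120:180,240:300,::-1],(600,600),interpolation=cv2.INTER_CUBIC)
cv2.imwrite("pics/s21.png",a)
E
```

```text
t 44.22 tcp [0.6483 0.0559 0.0312] rail xy [-0.0304  0.0333] F rail [-3.1  5.   2.5] open 0.0
```

View pics/s21.png

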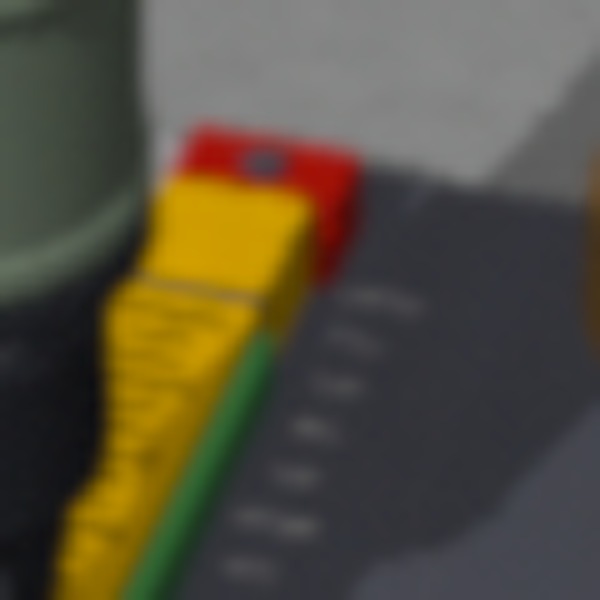

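Still sliding at a steady ~5 N, so no contact yet. I'll keep creeping.

Request:
carry_out(
  xyz=[
    [0.01,0,0],
    [0.02,0,0],
    [0.03,0,0],
    [0.04,0,0],
    [0.05,0,0],
    [0.06,0,0],
    [0.06,0,0],
    [0.06,0,0],
  ],
  roll=[0,0,0,0,0,0,0,0],
  claw=[1,1,1,1,1,1,1,1],
)

```text
t: 44.93
tcp_pos: [0.6483, 0.0553, 0.0313]
tcp_rot: [-0.526, 0.527, -0.472, 0.472]
contact_force: [-3.5, 5.3, 2.4]
opening: 0.0001
```

Request:
carry_out(
  xyz=[
    [0.01,0,0],
    [0.02,0,0],
    [0.03,0,0],
    [0.04,0,0],
    [0.05,0,0],
    [0.06,0,0],
    [0.06,0,0],
    [0.06,0,0],
  ],
  roll=[0,0,0,0,0,0,0,0],
  claw=[1,1,1,1,1,1,1,1],
)

```text
t: 45.6
tcp_pos: [0.6484, 0.055, 0.0313]
tcp_rot: [0.527, -0.526, 0.472, -0.472]
contact_force: [-2.7, 6.6, 3.1]
opening: -0.0003
```

Request:
carry_out(
  xyz=[
    [0.01,0,0],
    [0.02,0,0],
    [0.03,0,0],
    [0.03,0,0],
    [0.03,0,0],
    [0.03,0,0],
    [0.03,0,0],
    [0.03,0,0],
  ],
  roll=[0,0,0,0,0,0,0,0],
  claw=[1,1,1,1,1,1,1,1],
)

```text
t: 46.27
tcp_pos: [0.6484, 0.0549, 0.0313]
tcp_rot: [0.527, -0.526, 0.472, -0.472]
contact_force: [-2.6, 6.8, 3.4]
opening: -0.0001
```

```bash
python3 - <<'E'
from h import *
from workcell import read_camera
st(); wbar()
E
```

```text
t 46.27 tcp [0.6484 0.0549 0.0313] rail xy [-0.0304  0.0323] F rail [-1.9  7.   3.4] open -0.0
bar edges (y, far x, near x): [(-0.1, 0.0021, -0.042), (-0.05, 0.0023, -0.042), (0, 0.0025, -0.0329)] y range -0.1292 0.0212
rail near edge: [(-0.1, 0.0001), (-0.05, 0.0003), (0, -0.0027), (0.05, 0.0005), (0.1, 0.0009), (0.15, 0.0008)]
```

Request:
carry_out(
  xyz=[
    [0.01,0,0],
    [0.02,0,0],
    [0.03,0,0],
    [0.04,0,0],
    [0.04,0,0],
    [0.04,0,0],
    [0.04,0,0],
    [0.04,0,0],
  ],
  roll=[0,0,0,0,0,0,0,0],
  claw=[1,1,1,1,1,1,1,1],
)

```text
t: 46.98
tcp_pos: [0.6484, 0.0549, 0.0313]
tcp_rot: [0.527, -0.526, 0.472, -0.471]
contact_force: [-3.4, 8.7, 2.8]
opening: -0.0002
```

The bar is against the block: the TCP stopped while the force rose to 9 N. I'll retreat straight off the end, lift, and look.

Request:
carry_out(
  xyz=[
    [-0.1,0,0],
    [-0.3,0,0],
    [-0.8,0,0],
    [-1.6,0,0],
    [-2.6,0,0],
    [-3,-1.5,0],
    [-3,-4,0],
    [-3,-6,0],
  ],
  roll=[0,0,0,0,0,0,0,0],
  claw=[1,1,1,1,1,1,1,1],
)

```text
t: 47.65
tcp_pos: [0.6453, 0.0849, 0.0933]
tcp_rot: [0.527, -0.527, 0.472, -0.472]
contact_force: [0.6, -0.3, 0.2]
opening: -0.0004
```

Request:
carry_out(
  xyz=[
    [-1,-1,-3],
    [-2,-2,-6],
    [-3,-3,-9],
    [-4,-4,-12],
    [-5,-4,-15],
    [-6,-4,-17],
    [-7,-4,-18],
    [-7,-4,-18],
  ],
  roll=[0,0,0,0,0,0,0,0],
  claw=[1,1,1,1,1,1,1,1],
)

```text
t: 48.32
tcp_pos: [0.457, 0.1357, 0.1326]
tcp_rot: [0.527, -0.527, 0.471, -0.471]
contact_force: [0.7, 1.5, -0.3]
opening: 0.0002
```

```bash
python3 - <<'E'
from h import *
from workcell import read_camera
st(); c=bar(); M=masks(c)
for k in blobs(M["red"],20):
    P=np.array([toR(q) for q in cast(c,k[:,0,:],.038)]);print("red",P.min(0),P.max(0))
cv2.imwrite("pics/t22.png",cv2.resize(c["image"][60:260,120:430,::-1],None,fx=2.5,fy=2.5,interpolation=cv2.INTER_CUBIC))
wbar("w22")
E
```

```text
t 48.32 tcp [0.457  0.1357 0.1326] rail xy [-0.2118  0.1334] F rail [ 0.8  1.4 -0.3] open 0.0
bar L 0.23921283 W 0.040229995 rail xy [-0.0231 -0.0997] rel yaw -0.0002 footL/R x [-0.     -0.0001]
red [-0.05044721 -0.24959202] [-0.00142962 -0.2176492 ]
bar edges (y, far x, near x): [(-0.1, -0.0138, -0.044), (-0.05, -0.0292, -0.044), (0, -0.0422, -0.0535)] y range -0.1228 0.0312
```

View pics/t22.png

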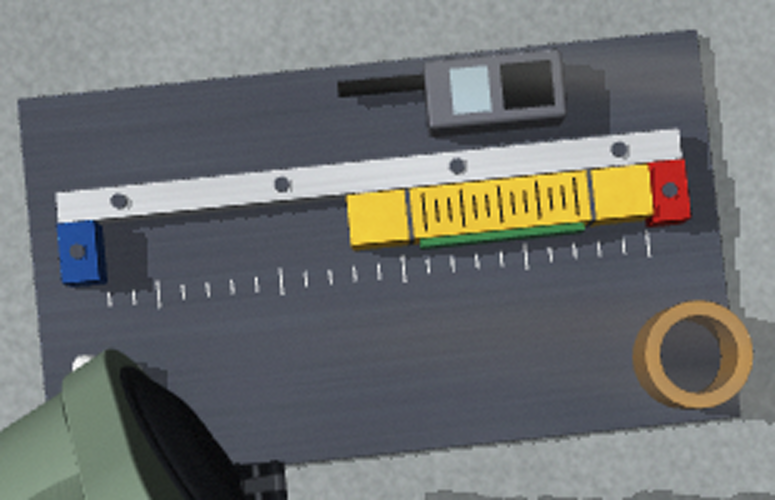

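View pics/w22.png

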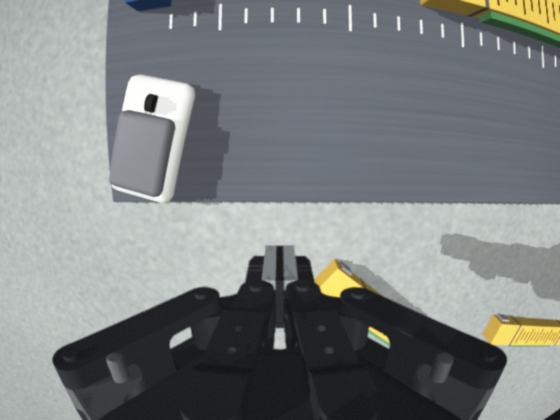

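The top view shows the bar lying along the rail with its end at (652,190) on the red block. It measures rail x = -23.1 mm (ideal -23), y = -99.7 mm (ideal -100) and yaw 0.000. The arm is clear and nothing else has moved, so I'm handing it in.

```bash
python3 -c "
from workcell import close_job
print(close_job())"
```

```text
the job is handed in; nothing more can be done
None
```

I seated the scale bar by pushing its left and right metal ends in turn until each steel foot was felt on the rail. I then slid it along the rail at about 6 N until its right end butted against the red zero block at about 9 N. The job was handed in at about 48 s.

**Last checks, from the top view after backing off:**
- **Feet:** both within about 0.1 mm of the rail face, with no measurable skew.
- **End:** bar centre at -99.7 mm along the rail, against -100 mm ideal. With the 9 N stop felt at the block, I take the end as flush.
- **Forces:** at most about 6 N felt pushing onto the rail and 9 N at the block. Force is only read at the end of each move, so a brief peak in between would not show.
- **Other things:** the tape, radio and tool path looked undisturbed. The mouse was half hidden by the arm in the top view but looked in place in the wrist view; I did not re-measure any of the three. The fingers stayed on metal, clear of the glass.

**Where checks disagreed:** the wrist camera's far-edge readings of the bar were off by up to 3 mm because of viewing angle. I used the near edge and the felt contact instead. My distance to the red block was also about 2–3 mm short, so the stop was found by force.

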